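# Tighten the cam lock of a flat-pack drawer corner

### The arm

A 6-joint arm with a two-finger parallel gripper is mounted at the origin on the work surface; the furniture and walls round the work are solid. World frame = base frame: x ahead of the robot, y to its left, z up, the work surface at z = 0. Lengths are in m, angles in rad, forces in N, time in s.
With the tool pointing down it reaches from about 0.35 to 0.775 m from the base axis. Payload 7.3 kg.
Tool frame: the origin (TCP) lies midway between the tips of the shut fingers; the grasp point (between the pads) lies 19 mm behind it; z points along the fingers, y is the direction in which the jaws open and shut (so a half turn about z gives the same grasp; the last joint's range is limited). The gripper opens to 92 mm and grips with 3 to 60 N. Pads are 19 mm wide; open, the fingers measure 130 mm over their backs; the gripper's body (75 mm by 190 mm) begins 47 mm behind the grasp point.
Start: joints at [1.15, 0.342, 1.524, -0, 1.275, -0.146], TCP at [0.142, 0.505, 0.227] pointing down, gripper open.
Joint ranges: [-2.53, 2.53], [-0.77, 2.02], [0.04, 2.7], [-1, 4.14], [0.28, 2.66], [-3.11, 3.11]. Speed limits (rad/s): [2.57, 2.57, 3.14, 3.14, 3.14, 3.14].

### API

Orientations are given as [roll, pitch, yaw] about the fixed x, y, z axes, in that order (R = Rz(yaw) Ry(pitch) Rx(roll)).
In Python, from cell import status, eyes, job gives the robot as it stands.
- The arm moves only by the tool jog_arm, never from a script. Its argument "series" is a list of rows, each a list of 3 entries, a list of its own where there are three numbers: the gripper command: -1 is shut, 1 is fully open, values between are in proportion, then the shift along the tool's x, y, z in m, then the turn, a rotation vector about the tool's x, y, z in rad. In form: [[grip, [x, y, z], [ax, ay, az]], ...]. A call has 1 to 12 rows; each row is the pose to reach, as a shift and turn from the pose commanded when the call began, along the tool's axes at that moment; what a row does not reach only later rows make up. A row lasts 1/12 s, in which the tool goes at most 41.7 mm and 7.16 degrees, less where a joint would pass 70% of its speed; a pose out of reach is approached as far as the arm can. A call with a gripper value outside its range is refused whole. The fingers move at their own pace and stop on an object; "squeeze" is the grip in N (left out, the last holds). Time passes only in rows, so rows that repeat a pose let the fingers close. It gives the time, the measured TCP pose, the force and the opening at its end, in the units of the state.
- status.observe(): the state, without advancing time (a new reading comes with each control period).
- eyes.read_camera(name): name is "scene" or "side" or "wrist"; returns a dict with "img" (480x640x3 uint8, red, green, blue), "range_z" (480x640 float32, m along the optical axis (not along the pixel's ray), 0 where there is no reading), "camera_matrix" (3x3 intrinsics, pixels), "T" (4x4, takes a point from camera to world coordinates); the wrist camera has in their place "tool_from_camera" (4x4, takes a point from camera to tool coordinates, whose origin is the TCP and whose axes are the flange's). Camera axes: x right, y down, z forward; pixel columns grow to the right and rows downward; lengths in m; the calibration is good to about 2 mm. The wrist camera is an equidistant fisheye: a pixel r from the principal point sees the ray r / f radians off the axis. A picture is of the moment at which its call begins: read the wrist's pose just before it.
- job.hand_in(): hands the job in, once; it reports no verdict.
The state is a dict: "time": time; "qpos": joint angles; "qvel": joint speeds; "joint_efforts": joint torques, N m; "tool_pos": TCP position; "tool_rot": TCP orientation; "contact_force": force on the tool from outside, world axes, zero at the start; "torque": the same for the moment, N m; "opening": finger opening in m.
Only numpy, scipy, OpenCV 4.12 (cv2) and the standard library are available. Lean on these libraries where they do the work, as an engineer would, in place of code of your own. Each camera call takes 0.05 s, during which the arm holds its last target.

### The job

Take the stubby screwdriver from its stand, seat its blade in the slot of the cam lock in the drawer board and turn it clockwise until the drawer side is drawn tight against the board's edge; press gently and stop turning when it comes up tight. Then put the screwdriver back upright in its stand, fully home, and leave the other things on the worktop where they are.

Things in the scene. Friction and masses are not known exactly. Their poses are not given: they have to be found in the camera images.
- drawer_board: Flat wooden drawer base board, 130 (x) x 120 (y) x 24 mm, fixed on the worktop; origin at the centre of its underside, z up. A cam lock is let into its top; the upright drawer side stands along its +x edge (16 mm thick, 120 mm long, top 61 mm above the worktop).
- cam_centre (a point): Centre of the steel cam disc (30 mm across) on its axis, level with the board's top, 24 mm above the worktop (disc top 0.5 mm lower). Axes are the board's and do not turn with the disc. One straight slot through the centre: 22 x 4.2 mm, 6 mm deep. It starts within 0.25 rad of the board's x axis; its angle is not measured, see or feel it: the blade drops in only if aligned to about 0.1 rad.
- drawer_side (a joint): Gap (m) from drawer side to board edge: 0.0035 at the start, 0 when tight. Springs push it out with 3 to 4 N; only the turned cam, grabbing the bolt head, keeps it closed. Clockwise from above tightens: about 0.04 N m to turn the disc, 0.1 N m as it draws, then it comes up solid, with the slot about 1 rad clockwise of the board's x axis. The disc stays where it is left.
- driver: Loose stubby flat-blade screwdriver, about 90 g, upright in its stand, blade down. Origin at the middle of the blade tip, z up to the handle, x along the blade's width. Blade 18 mm wide (17 at the tip), 2.6 mm thick (1.8 over the last 4 mm), 12 mm long; 9 mm shank; square black handle 26 x 26 mm, faces square to x and y, 38 to 100 mm above the tip, small cap to 103 mm.
- driver_tip (a point): Middle of the screwdriver's blade tip. Between play in the slot (about 0.1 rad) and give in the hand, the gripper may turn up to 0.6 rad further than the disc before it is tight; then the torque climbs from about 0.12 N m. About 0.15 N m is tight; beyond about 0.2 N m the lock is being forced.
- driver_stand: Wooden block 64 x 64 x 40 mm, fixed on the worktop; origin at the centre of its underside. Its round through hole, 23 mm across, takes the blade and shank; fully home the handle's lower face rests on the block's top and the blade tip is 2 mm above the worktop.
- stand_hole (a point): Centre of the stand's hole, at the block's top face (40 mm above the worktop).
- thread_spool: Bystander: small cream thread spool, 28 mm across, 36 mm high, standing; origin under its centre.
- tealight: Bystander: tealight in a metal cup, 38 mm across, 15 mm high; origin under its centre.
- soap_bar: Bystander: pink bar of soap, 48 x 75 x 20 mm; origin under its centre.
Things that resemble listed ones, but are neither listed nor needed, are in the scene too. What is shaped like the driver but red is not meant.

How it is judged:
On the way, in this order (a step that is already met when the one before it is completed fails the run):
1. the screwdriver is lifted clear of its stand (z of driver_tip in the frame of stand_hole above 0.005 m), for 0.1 s.
2. with the blade in the cam's slot, the drawer side is drawn tight (value of joint drawer_side below 0.0008 m and z of driver_tip in the frame of cam_centre below -0.002 m and horizontal distance between driver_tip and cam_centre below 0.005 m), for 0.2 s.
At the end, for the whole second after the job is handed in: The drawer side is held within 0.8 mm of the board's edge by the cam alone, and the screwdriver stands at rest, upright (within 0.08 rad) and fully home (within 3 mm) in its stand (value of joint drawer_side below 0.0008 m and horizontal distance between driver_tip and stand_hole below 0.005 m and z of driver_tip in the frame of stand_hole below -0.035 m and angle between driver's own z axis and vertical below 0.08 rad and linear speed of driver below 0.02 m/s); the robot touches nothing.
It fails at once if the screwdriver bears on the cam or board with more than 40 N (contact force between driver and drawer_board above 40 N).
It fails at once if one of the bystanders is moved by more than 15 mm (distance of any of thread_spool, tealight, soap_bar from where it was at the start of the episode above 0.015 m).
It also fails if it takes over 64 s, if anything falls off the work surface, if the arm or the gripper's body presses on something with over 40 N, if the wrist force passes 120 N, or if a joint passes its speed limit or range.

## Working session

There is one attempt and no reset: what is moved stays moved. The work goes in short steps, Python scripts to look and compute and a tool call to move; the robot and the scene stay as the last step left them, time stands still between calls to the robot, and variables do not carry over. Pictures are saved under pics/ and viewed, and the job is handed in when it is done.

Besides the shell and the picture viewer there is one more tool, called after "Call:" by a JSON object that holds its "name" and its "arguments". jog_arm: Moves the arm, as the interface text tells. Its arguments: {"type":"object","properties":{"series":{"type":"array","items":{"type":"array"}},"squeeze":{"type":"number"}},"required":["series"]}

```bash
ls -la; mkdir -p pics
python3 - <<'E'
from cell import status, eyes, job
import cv2,numpy as np
s=status.observe(); print(s)
for n in ["scene","side","wrist"]:
    d=eyes.read_camera(n); cv2.imwrite(f"pics/{n}0.png",d["img"][:,:,::-1]); np.savez(f"pics/{n}0.npz",**d)
    print(n,d["camera_matrix"].tolist(),np.round(d.get("T",d.get("tool_from_camera")),4).tolist())
E
```

```text
total 12
drwxr-xr-x  3 agent agent 4096 Dec  7 13:23 .
drwxr-xr-x 23 root  root  4096 Dec  7 13:23 ..
drwxr-xr-x  2 agent agent 4096 Dec  7 13:23 pics
{'time': 0.0, 'qpos': array([ 1.15001433e+00,  3.42745944e-01,  1.52500723e+00, -4.10155965e-06,
        1.27536987e+00, -1.46024592e-01]), 'qvel': array([ 0.00038124, -0.00176592,  0.00281709,  0.00056198, -0.0008752 ,
        0.0013077 ]), 'joint_efforts': array([-8.02065297e-04, -4.31240165e+01, -2.44210750e+01,  7.16783339e-02,
        5.60338818e-02, -1.14420366e-04]), 'tool_pos': array([0.1422691 , 0.50494647, 0.22603631]), 'tool_rot': array([-3.14007799e+00, -2.18800023e-04,  2.86683628e+00]), 'contact_force': array([ 0.12263621, -0.0365943 ,  0.84760399]), 'torque': array([-0.0301692 , -0.02077861, -0.00214688]), 'opening': 0.09149638487945404}
scene [[481.42733702051373, 0.0, 320.8191164707299], [0.0, 481.42733702051373, 240.81453558644347], [0.0, 0.0, 1.0]] [[-0.8681, -0.3243, 0.3759, 0.2368], [-0.4964, 0.5537, -0.6686, 0.4362], [0.0087, -0.767, -0.6416, 0.5982], [0.0, 0.0, 0.0, 1.0]]
side [[548.5303799556776, 0.0, 322.37730743264325], [0.0, 548.5303799556776, 236.79409932373758], [0.0, 0.0, 1.0]] [[-0.9342, -0.1634, 0.3171, 0.2676], [-0.3567, 0.4215, -0.8337, 0.6644], [0.0026, -0.892, -0.452, 0.4841], [0.0, 0.0, 0.0, 1.0]]
wrist [[371.64829954431775, 0.0, 309.60158813142726], [0.0, 371.64829954431775, 239.83318456406676], [0.0, 0.0, 1.0]] [[-0.0007, -0.9609, -0.2768, 0.0753], [1.0, -0.0007, -0.0004, -0.0002], [0.0002, -0.2768, 0.9609, -0.1589], [0.0, 0.0, 0.0, 1.0]]
```

View pics/scene0.png

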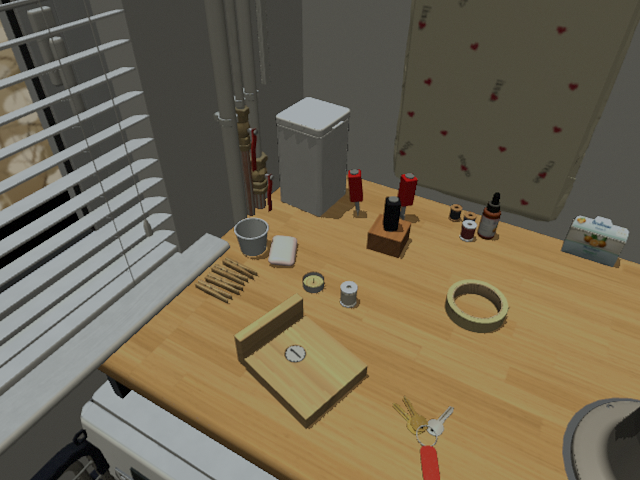

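View pics/side0.png

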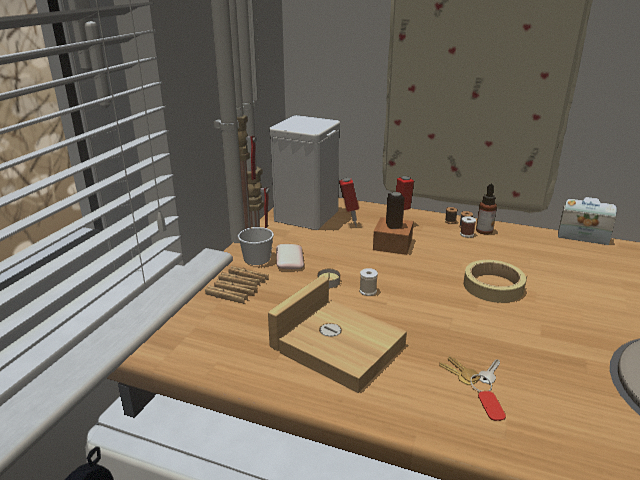

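View pics/wrist0.png

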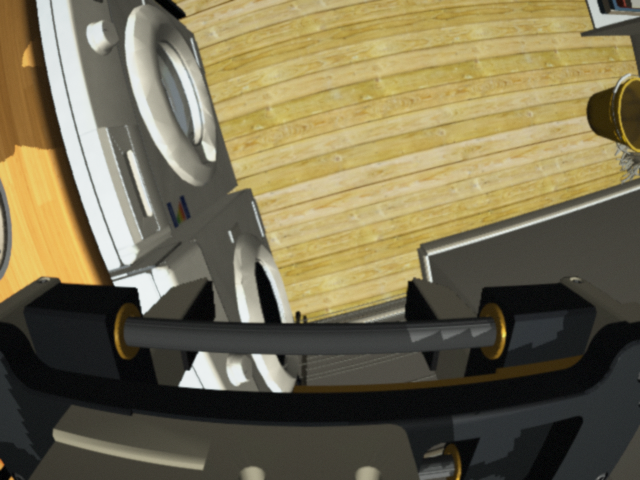

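Scene image: the black-handled driver is in the brown stand at about (391,215). The two red look-alikes are at (355,187) and (407,190), and the black bottle at (490,215) is a possible confusion too. The cam is at (295,354), spool (348,293), tealight (313,282) and soap (283,250). I'll choose the black one at (391,215) and check it close up.

Run:
```python
import cv2,numpy as np
a=cv2.imread("pics/scene0.png"); b=cv2.imread("pics/side0.png")
f=lambda im,x0,y0,w,h: cv2.resize(im[y0:y0+h,x0:x0+w],(400,300),interpolation=cv2.INTER_CUBIC)
out=np.vstack([np.hstack([f(a,340,165,120,90),f(b,340,165,120,90)]),np.hstack([f(a,225,290,160,120),f(b,260,265,160,120)])])
cv2.imwrite("pics/crop1.png",out)
```

```text
(no output)
```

View pics/crop1.png

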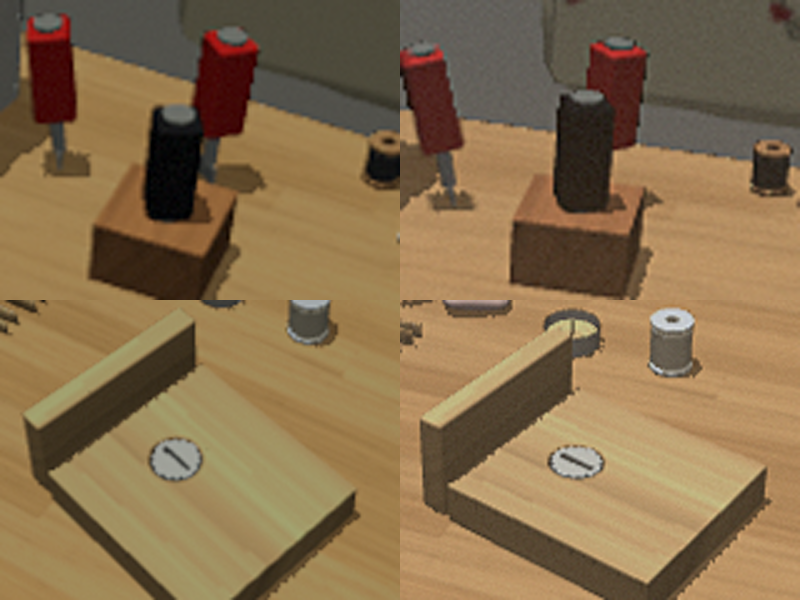

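The crop confirms the black square handle with its grey cap in the brown stand; the red ones stand behind it. Next I'll measure from depth and plane casts.

```bash
cat > h.py <<'E'
import numpy as np,cv2
def load(n): return dict(np.load(f"pics/{n}.npz"))
def cloud(d):
    K=d["camera_matrix"];v,u=np.mgrid[:480,:640];z=d["range_z"]
    P=np.stack([(u-K[0,2])/K[0,0]*z,(v-K[1,2])/K[1,1]*z,z],-1)
    return P@d["T"][:3,:3].T+d["T"][:3,3]
def cast(d,uv,h):
    K=d["camera_matrix"];uv=np.atleast_2d(uv).astype(float)
    r=np.c_[(uv[:,0]-K[0,2])/K[0,0],(uv[:,1]-K[1,2])/K[1,1],np.ones(len(uv))]@d["T"][:3,:3].T
    o=d["T"][:3,3];return o+r*((h-o[2])/r[:,2])[:,None]
E
python3 - <<'E'
from h import *
for n,st,cam,bd in [("scene0",(365,215,412,255),(283,343,307,365),(235,290,375,425)),("side0",(370,205,415,255),(315,320,345,340),(265,275,410,390))]:
    d=load(n);P=cloud(d);img=d["img"].astype(int)
    def box(b):
        m=np.zeros((480,640),bool);m[b[1]:b[3],b[0]:b[2]]=1;return m
    def rect(m,name):
        r=cv2.minAreaRect((P[m][:,:2]*1000).astype(np.float32));print(n,name,m.sum(),np.round(r[0],1),np.round(r[1],1),round(r[2],1), 'z',np.median(P[m][:,2]).round(4))
    rect(box(st)&(abs(P[...,2]-.04)<.006)&(img[...,0]>img[...,2]+25),"stand")
    rect(box(bd)&(abs(P[...,2]-.024)<.004),"board")
    rect(box(bd)&(abs(P[...,2]-.061)<.005),"side")
    m=box(cam)&(img.min(-1)>150)
    m=box(cam)&(img.max(-1)-img.min(-1)<35)&(img.max(-1)>60)
    m=cv2.morphologyEx(m.astype(np.uint8),cv2.MORPH_CLOSE,np.ones((5,5)))
    c=max(cv2.findContours(m,0,2)[0],key=cv2.contourArea)
    w=cast(d,c[:,0,:],.0235)
    e=cv2.fitEllipse((w[:,:2]*1000).astype(np.float32));print("cam",e)
    # slot
    g=img.sum(-1);w2=cast(d,np.argwhere(np.ones((480,640)))[:,::-1],.0235).reshape(480,640,3)
    rr=np.hypot(w2[...,0]-e[0][0]/1e3,w2[...,1]-e[0][1]/1e3)
    s=rr<.0115
    wt=np.clip(350-g,0,None)*s
    p=w2[s][:,:2];q=wt[s];mu=(p*q[:,None]).sum(0)/q.sum();C=np.cov((p-mu).T,aweights=q);ev,V=np.linalg.eigh(C);print("slot",mu,np.degrees(np.arctan2(*V[::-1,1])),np.sqrt(ev))
    # driver cap/handle
    mh=(P[...,2]>.05)&(P[...,2]<.12)&box((375,185,420,240))&(img.max(-1)<70)
    print("handle",np.median(P[mh],0),P[mh].max(0),mh.sum())
d=load("scene0");print("cap",cast(d,[[340+180/3.333,165+115/3.333]],.105))
d=load("side0");print("cap",cast(d,[[340+186/3.333,165+97/3.333]],.105))
E
```

```text
scene0 stand 612 [ 473.3 -244.4] [64.6 69.1] 5.0 z 0.0405
scene0 board 6902 [452.4  38. ] [214.9 147.4] 72.8 z 0.0245
scene0 side 811 [531.8  62.9] [120.3  17.6] 73.7 z 0.0612
cam ((479.5650939941406, 77.74107360839844), (28.83599281311035, 29.467140197753906), 102.61153411865234)
slot [0.4807999  0.07626052] 164.22945800314753 [0.00070092 0.00616833]
handle [ 0.4705967  -0.23909531  0.07525076] [ 0.4958198  -0.2257283   0.10680172] 666
side0 stand 486 [ 473.5 -274.1] [ 63.8 128. ] 4.2 z 0.0404
side0 board 5733 [453.6  38.6] [211.6 149.2] 73.9 z 0.0241
side0 side 665 [530.5  63.1] [121.6  18.4] 74.4 z 0.0607
cam ((478.7424011230469, 77.92105865478516), (28.089046478271484, 29.52178192138672), 105.29672241210938)
slot [0.47960993 0.0773229 ] 163.63849511156076 [0.00077631 0.00634261]
handle [ 0.4687072  -0.23619855  0.07876823] [ 0.49289596 -0.22541063  0.10591839] 504
cap [[ 0.47016032 -0.2434717   0.105     ]]
cap [[ 0.47064491 -0.24231335  0.105     ]]
```

```bash
cat >> h.py <<'E'
from scipy.spatial.transform import Rotation as Ro
def toolT(s):
    return Ro.from_euler('xyz',s["tool_rot"]),np.array(s["tool_pos"])
def jog(s,p,yaw):
    R,t=toolT(s); T=Ro.from_euler('xyz',[np.pi,0,yaw])
    return np.round(R.inv().apply(np.array(p)-t),4),np.round((R.inv()*T).as_rotvec(),4)
def wcast(d,s,uv,h):
    K=d["camera_matrix"];uv=np.atleast_2d(uv).astype(float)
    D=(uv-[K[0,2],K[1,2]])/K[0,0];r=np.hypot(*D.T);r=np.maximum(r,1e-9)
    ray=np.c_[D/r[:,None]*np.sin(r)[:,None],np.cos(r)]
    M=d["tool_from_camera"];R,t=toolT(s)
    ray=R.apply(ray@M[:3,:3].T);o=R.apply(M[:3,3])+t
    return o+ray*((h-o[2])/ray[:,2])[:,None]
def wproj(d,s,P):
    K=d["camera_matrix"];M=d["tool_from_camera"];R,t=toolT(s)
    p=(R.inv().apply(np.atleast_2d(P)-t)-M[:3,3])@M[:3,:3]
    th=np.arctan2(np.hypot(p[:,0],p[:,1]),p[:,2]);ph=np.arctan2(p[:,1],p[:,0])
    return np.c_[K[0,2]+K[0,0]*th*np.cos(ph),K[1,2]+K[0,0]*th*np.sin(ph)]
E
cat > wl.py <<'E'
import sys
from h import *
from cell import status,eyes
n=sys.argv[1]; s=status.observe(); d=eyes.read_camera(n.rstrip("0123456789"))
cv2.imwrite(f"pics/{n}.png",d["img"][:,:,::-1]); np.savez(f"pics/{n}.npz",**d); np.savez(f"pics/{n}_s.npz",**s)
print(s["time"],s["tool_pos"],s["tool_rot"],s["qpos"].round(3))
E
python3 - <<'E'
from h import *
from cell import status
print(jog(status.observe(),[.527,.064,.17],2.867))
E
```

```text
(array([-0.4899, -0.3201,  0.0565]), array([-0.0011, -0.0002, -0.0002]))
```

Call:
{"name": "jog_arm", "arguments": {"series": [[1,[-0.41,-0.268,0.047],[0,0,0]],[1,[-0.41,-0.268,0.047],[0,0,0]],[1,[-0.41,-0.268,0.047],[0,0,0]],[1,[-0.41,-0.268,0.047],[0,0,0]],[1,[-0.41,-0.268,0.047],[0,0,0]],[1,[-0.41,-0.268,0.047],[0,0,0]],[1,[-0.41,-0.268,0.047],[0,0,0]],[1,[-0.41,-0.268,0.047],[0,0,0]],[1,[-0.41,-0.268,0.047],[0,0,0]],[1,[-0.41,-0.268,0.047],[0,0,0]],[1,[-0.41,-0.268,0.047],[0,0,0]],[1,[-0.41,-0.268,0.047],[0,0,0]]]}}

```text
time: 1.15
tool_pos: [0.4658, 0.1336, 0.1793]
tool_rot: [-3.141, 0.0, 2.866]
contact_force: [0.7, 1.4, 0.0]
opening: 0.0916
```

Call:
{"name": "jog_arm", "arguments": {"series": [[1,[-0.04,-0.026,0.005],[0,0,0]],[1,[-0.08,-0.052,0.01],[0,0,0]],[1,[-0.08,-0.052,0.01],[0,0,0]],[1,[-0.08,-0.052,0.01],[0,0,0]]]}}

```text
time: 1.48
tool_pos: [0.5287, 0.0617, 0.1687]
tool_rot: [-3.141, -0.001, 2.863]
contact_force: [-0.8, -0.5, -0.9]
opening: 0.0921
```

```bash
python3 wl.py wrist1
```

```text
1.4833 [0.52869871 0.06168984 0.16869618] [-3.14105462e+00 -5.39372699e-04  2.86275903e+00] [-0.028  0.409  1.592 -0.     1.141 -1.319]
```

View pics/wrist1.png

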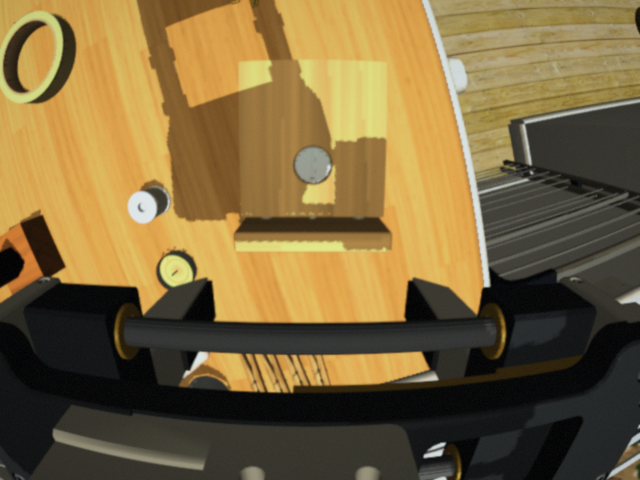

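Run:
```python
from h import *
d=load("wrist1");s=dict(np.load("pics/wrist1_s.npz"));img=d["img"]
cv2.imwrite("pics/crop2.png",cv2.resize(img[50:260,220:400][:,:,::-1],(514,600),interpolation=cv2.INTER_CUBIC))
cr=cv2.resize(img[140:190,285:340][:,:,::-1],(660,600),interpolation=cv2.INTER_CUBIC)
cv2.imwrite("pics/crop3.png",cr)
print(wproj(d,s,[[.479,.078,.0235]]))
```

```text
[[312.48181479 163.71145613]]
```

View pics/crop3.png

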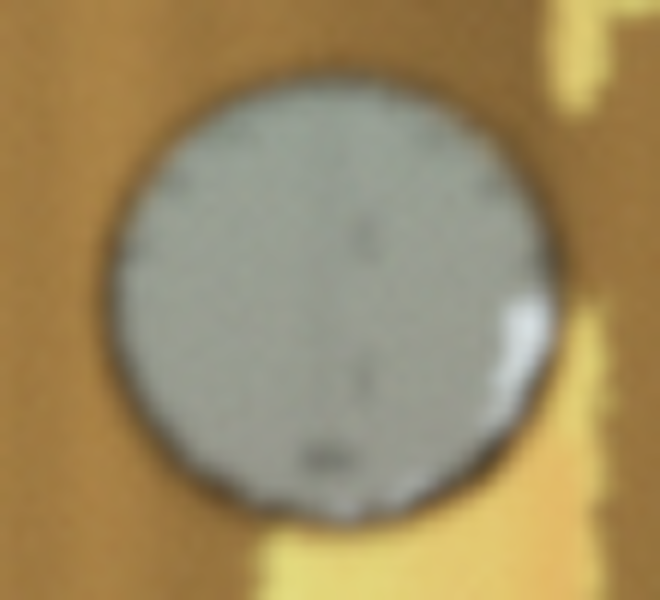

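View pics/crop2.png

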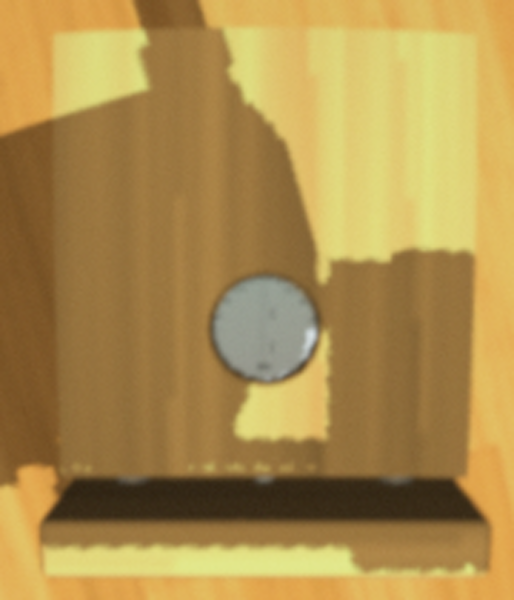

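Run:
```python
from h import *
d=load("wrist1");s=dict(np.load("pics/wrist1_s.npz"));img=d["img"]
z=d["range_z"];print(np.round(z[150:182:2,298:328:2]*1000,0).astype(int))
# disc circle
m=(img.astype(int).max(-1)-img.astype(int).min(-1)<30);b=np.zeros_like(m);b[143:188,287:338]=1;m&=b
m=cv2.morphologyEx(m.astype(np.uint8),cv2.MORPH_CLOSE,np.ones((5,5)))
c=max(cv2.findContours(m,0,2)[0],key=cv2.contourArea);w=wcast(d,s,c[:,0],.0235)
print(cv2.fitEllipse((w[:,:2]*1000).astype(np.float32)))
# board edges
for a,bb in [((239,75),(239,205)),((386,75),(384,130)),((245,62),(380,62)),((245,217),(380,217))]:
    p=wcast(d,s,[a,bb],.024);v=p[1]-p[0];print(p[:,:2].round(4).tolist(),np.degrees(np.arctan2(v[1],v[0])))
p=wcast(d,s,[(236,251),(390,251)],.061);v=p[1]-p[0];print(np.degrees(np.arctan2(v[1],v[0])),np.hypot(*v[:2]))
g=cv2.cvtColor(img,cv2.COLOR_RGB2GRAY)[140:190,285:340].astype(float);g=np.clip((g-120)*5,0,255).astype(np.uint8)
cv2.imwrite("pics/crop4.png",cv2.resize(g,(550,500),interpolation=cv2.INTER_CUBIC))
```

```text
[[294 295 300 300 295 294 294 294 294 294 294 300 301 294 292]
 [295 301 295 294 296 296 299 301 301 296 295 296 295 295 297]
 [300 302 297 295 296 296 301 300 303 297 295 296 294 296 302]
 [295 297 296 295 296 295 301 302 302 296 297 296 296 296 303]
 [297 296 296 297 296 296 302 302 304 295 295 296 296 297 296]
 [297 297 296 296 297 297 303 303 303 297 298 297 297 297 298]
 [298 297 299 299 297 297 303 303 304 297 297 297 298 297 298]
 [299 297 297 297 298 298 304 303 305 297 297 299 299 298 298]
 [298 299 298 298 298 299 304 304 304 298 298 299 299 298 298]
 [298 299 298 299 298 297 306 305 304 299 298 298 299 300 299]
 [299 300 299 300 299 298 304 306 305 300 299 300 300 299 300]
 [302 299 300 299 299 300 306 306 304 299 299 299 299 300 300]
 [301 300 301 301 299 299 306 306 305 301 301 300 300 300 300]
 [307 308 300 301 302 302 306 306 309 301 300 300 299 307 301]
 [301 307 300 300 300 300 307 308 306 300 300 302 300 307 301]
 [302 301 312 308 301 301 303 302 302 301 302 308 311 301 301]]
((479.7066650390625, 77.7767105102539), (28.943458557128906, 29.397510528564453), 67.13468170166016)
[[0.3908, 0.0413], [0.4946, 0.0094]] -17.114838036511536
[[0.4235, 0.1561], [0.4674, 0.142]] -17.717709658444548
[[0.3818, 0.049], [0.4117, 0.1543]] 74.11989382839506
[[0.5059, 0.011], [0.5374, 0.1208]] 74.00962543029641
73.98335668638359 0.11771077250662619
```

View pics/crop4.png

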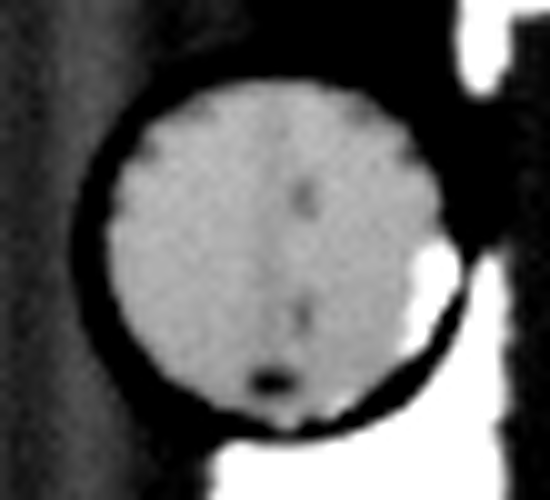

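```bash
cat >> h.py <<'E'
def slot(d,s,ctr=(.4795,.0778)):
    K=d["camera_matrix"];z=d["range_z"]
    uv=wproj(d,s,[[*ctr,.0235]])[0];u0,v0=np.round(uv).astype(int)
    V,U=np.mgrid[v0-35:v0+36,u0-35:u0+36];uvs=np.c_[U.ravel(),V.ravel()]
    D=(uvs-[K[0,2],K[1,2]])/K[0,0];r=np.hypot(*D.T);zz=z[V,U].ravel()
    t=np.tan(r)/r;P=np.c_[D*t[:,None]*zz[:,None],zz]
    M=d["tool_from_camera"];R,tt=toolT(s);W=R.apply(P@M[:3,:3].T+M[:3,3])+tt
    rr=np.hypot(W[:,0]-ctr[0],W[:,1]-ctr[1])
    disc=rr<.0122
    A=np.c_[W[disc,:2],np.ones(disc.sum())];zc=W[disc,2];top=np.median(zc)
    k=disc&(W[:,2]<top-.003)
    q=wcast(d,s,uvs[k],.0205)[:,:2];mu=q.mean(0);ev,E=np.linalg.eigh(np.cov((q-mu).T))
    return k.sum(),top,W[k,2].mean(),mu,np.degrees(np.arctan2(E[1,1],E[0,1])),np.sqrt(ev)
E
python3 - <<'E'
from h import *
d=load("wrist1");s=dict(np.load("pics/wrist1_s.npz"))
print(slot(d,s)); print(slot(d,s,(.4797,.0777)))
E
```

```text
(np.int64(139), np.float64(0.0241591718548457), np.float64(0.018466394070168174), array([0.47989244, 0.07745238]), np.float64(162.7016962529786), array([0.00129035, 0.00664403]))
(np.int64(138), np.float64(0.0241591718548457), np.float64(0.018461323372918444), array([0.47996016, 0.07739049]), np.float64(163.3192325166908), array([0.00120818, 0.00659578]))
```

Run:
```python
from h import *
from cell import status
d=load("scene0");print(cast(d,[(358,215),(403,221),(313,205),(349,300),(313,288),(283,262)],0).round(3)); 
print(cast(d,[(355,172),(408,176)],.103).round(3))
print(jog(status.observe(),[.518,-.257,.2],2.86), jog(status.observe(),[.518,-.257,.2],2.36))
```

```text
[[ 0.562 -0.299  0.   ]
 [ 0.474 -0.327  0.   ]
 [ 0.661 -0.282  0.   ]
 [ 0.469 -0.076  0.   ]
 [ 0.536 -0.07   0.   ]
 [ 0.617 -0.099  0.   ]]
[[ 0.573 -0.294  0.103]
 [ 0.479 -0.332  0.103]]
(array([-0.0788, -0.3107, -0.0312]), array([-0.0001, -0.0017,  0.0041])) (array([-0.0788, -0.3107, -0.0312]), array([-5.000e-04, -1.600e-03,  5.041e-01]))
```

Call:
{"name": "jog_arm", "arguments": {"series": [[1,[-0.01,-0.04,-0.01],[0,0,0]],[1,[-0.079,-0.31,-0.03],[0,0,0]],[1,[-0.079,-0.31,-0.03],[0,0,0]],[1,[-0.079,-0.31,-0.03],[0,0,0]],[1,[-0.079,-0.31,-0.03],[0,0,0]],[1,[-0.079,-0.31,-0.03],[0,0,0]],[1,[-0.079,-0.31,-0.03],[0,0,0]],[1,[-0.079,-0.31,-0.03],[0,0,0]],[1,[-0.079,-0.31,-0.03],[0,0,0]],[1,[-0.079,-0.31,-0.03],[0,0,0]],[1,[-0.079,-0.31,-0.03],[0,0,0]],[1,[-0.079,-0.31,-0.03],[0,0,0]]]}}

```text
time: 2.53
tool_pos: [0.5192, -0.2531, 0.1997]
tool_rot: [3.141, -0.001, 2.869]
contact_force: [0.4, 0.3, -0.8]
opening: 0.0918
```

```bash
python3 wl.py wrist2
python3 - <<'E'
from h import *
d=load("wrist2");s=dict(np.load("pics/wrist2_s.npz"));uv=wproj(d,s,[[.4705,-.243,.105]])[0];print(uv)
u,v=uv.astype(int);cv2.imwrite("pics/crop5.png",cv2.resize(d["img"][max(v-60,0):v+60,u-80:u+80][:,:,::-1],(800,600),interpolation=cv2.INTER_CUBIC))
E
```

```text
2.5333 [ 0.51924463 -0.25306912  0.19972519] [ 3.14076625e+00 -6.45538007e-04  2.86911138e+00] [-5.860e-01  4.600e-01  1.416e+00  1.000e-03  1.266e+00 -1.885e+00]
[304.84939692 173.05687758]
```

View pics/crop5.png

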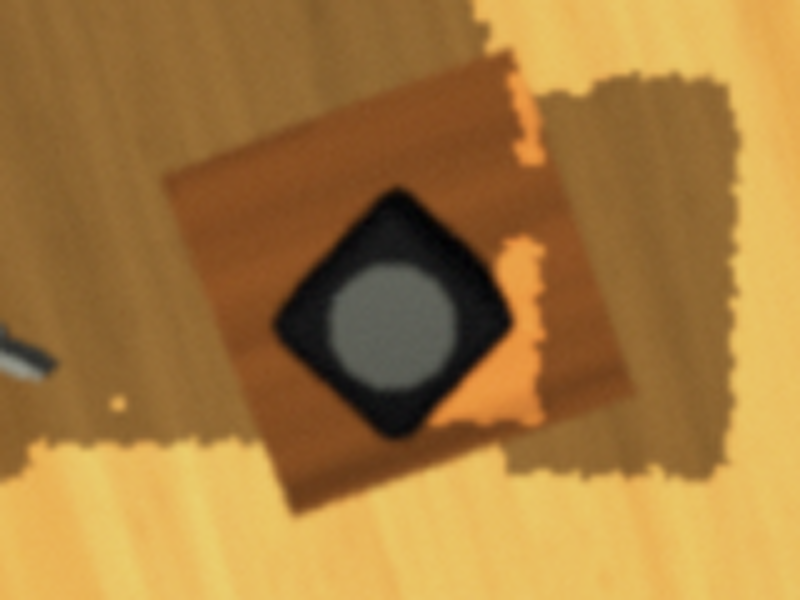

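View pics/wrist2.png

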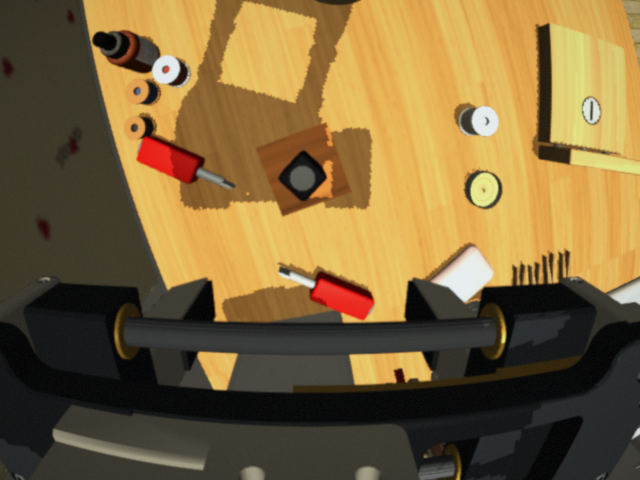

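The wrist view shows the black square handle (about (305,177)) rotated roughly 45° in the image, standing in the stand, with the red ones at (185,162) and (330,290) well apart. I'll get corners for the poses.

Run:
```python
from h import *
d=load("wrist2");s=dict(np.load("pics/wrist2_s.npz"));img=d["img"].astype(int)
o=np.array([224,113])
st=np.array([(510,50),(635,393),(295,515),(163,180)])/5+o-.4
w=wcast(d,s,st,.04);print("stand",w[:,:2].round(4).tolist(),w.mean(0).round(4),np.degrees(np.arctan2(*(w[1]-w[0])[1::-1])),np.linalg.norm(w[1]-w[0]),np.linalg.norm(w[2]-w[1]))
m=(img.max(-1)<60);b=np.zeros_like(m);b[145:205,275:332]=1;m&=b
g=(img.max(-1)-img.min(-1)<20)&(img.max(-1)<140)&b
m=cv2.morphologyEx((m|g).astype(np.uint8),cv2.MORPH_OPEN,np.ones((3,3)))
c=max(cv2.findContours(m,0,2)[0],key=cv2.contourArea);w=wcast(d,s,c[:,0],.102)
print("handle",cv2.minAreaRect((w[:,:2]*1000).astype(np.float32)))
hc=np.array([(397,190),(513,322),(397,438),(273,325)])/5+o-.4;w=wcast(d,s,hc,.102)
print(w.round(4).tolist(),w.mean(0));
for i in range(4):
  v=w[(i+1)%4]-w[i];print(np.degrees(np.arctan2(v[1],v[0])),np.linalg.norm(v))
cap=wcast(d,s,np.array([[393,326]])/5+o-.4,.105);print("cap",cap)
print(slot(d,s,(.4797,.0777)))
```

```text
stand [[0.4395, -0.2169], [0.5023, -0.2115], [0.5073, -0.2745], [0.4446, -0.2797]] [ 0.4734 -0.2457  0.04  ] 4.841335065656724 0.06306404722888807 0.06317663247433865
handle ((472.0653076171875, -244.93421936035156), (25.542198181152344, 27.284549713134766), 32.02006912231445)
[[0.4554, -0.2401, 0.102], [0.4774, -0.2296, 0.102], [0.4888, -0.2496, 0.102], [0.4687, -0.2617, 0.102]] [ 0.47259764 -0.24526138  0.102     ]
25.485937653454002 0.024329253014179344
-60.172338310340685 0.022972822044863936
-148.7322002796495 0.023481233223729425
121.59891221686762 0.02541695171036582
cap [[ 0.4731591 -0.245634   0.105    ]]
(np.int64(18), np.float64(0.024162552366658055), np.float64(0.020163167667846132), array([0.48043314, 0.07887453]), np.float64(171.4710636267735), array([0.00245374, 0.00613281]))
```

Run:
```python
from h import *
from cell import status
print(jog(status.observe(),[.4728,-.2453,.17],2.094))
```

```text
(array([ 0.047 , -0.0049,  0.0298]), array([ 4.000e-04, -6.000e-04,  7.752e-01]))
```

Call:
{"name": "jog_arm", "arguments": {"series": [[0.4,[0.024,-0.002,0],[0,0,0.12]],[0.4,[0.047,-0.005,0],[0,0,0.24]],[0.4,[0.047,-0.005,0.01],[0,0,0.36]],[0.4,[0.047,-0.005,0.02],[0,0,0.48]],[0.4,[0.047,-0.005,0.03],[0,0,0.6]],[0.4,[0.047,-0.005,0.03],[0,0,0.72]],[0.4,[0.047,-0.005,0.03],[0,0,0.775]],[0.4,[0.047,-0.005,0.03],[0,0,0.775]],[0.4,[0.047,-0.005,0.03],[0,0,0.775]],[0.4,[0.047,-0.005,0.03],[0,0,0.775]]]}}

```text
time: 3.42
tool_pos: [0.4728, -0.2468, 0.1699]
tool_rot: [3.141, 0.0, 2.095]
contact_force: [-0.4, 0.2, -0.2]
opening: 0.0644
```

```bash
python3 wl.py wrist3
python3 - <<'E'
from h import *
from cell import status
print(jog(status.observe(),[.4728,-.2453,.058],2.094))
E
```

```text
3.4167 [ 0.47276754 -0.24677297  0.16990784] [3.14136882e+00 1.47320625e-04 2.09481608e+00] [-0.625  0.409  1.588  0.     1.144 -1.149]
(array([0.0014, 0.0009, 0.1119]), array([0.0002, 0.0002, 0.0002]))
```

View pics/wrist3.png

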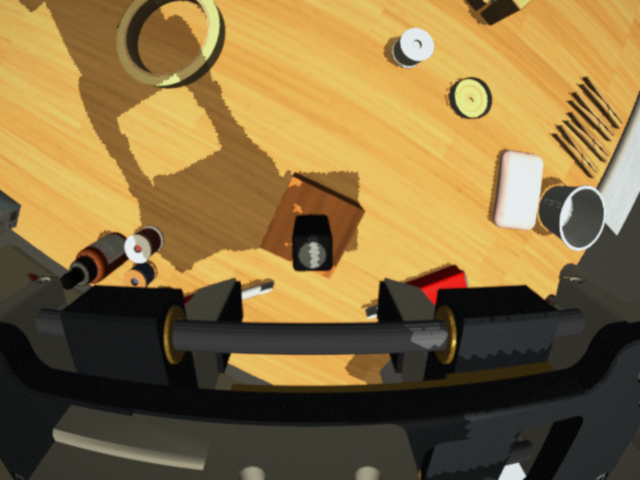

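Run:
```python
from h import *
s=dict(np.load("pics/wrist3_s.npz"));R,t=toolT(s)
for n in ("scene0","side0"):
  d=load(n);P=cloud(d);im=d["img"].astype(int)
  m=(im[...,0]>90)&(im[...,1]<50)&(P[...,0]>.3)&(P[...,1]<-.2)&(P[...,2]<.2)
  k,l,_,c=cv2.connectedComponentsWithStats(m.astype(np.uint8))
  for i in range(1,k):
    q=P[l==i]
    if len(q)>50:
      w=(q-[.4728,-.2453,0])@R.as_matrix()
      print(n,c[i].round(),np.percentile(q,[3,97],0).round(3).tolist(),"tool xy",np.percentile(w,[3,97],0)[:,:2].round(3).tolist())
```

```text
scene0 [354. 174.] [[0.562, -0.31, 0.096], [0.588, -0.281, 0.102]] tool xy [[-0.107, 0.052], [-0.083, 0.076]]
scene0 [408. 178.] [[0.464, -0.339, 0.098], [0.493, -0.321, 0.102]] tool xy [[-0.088, -0.053], [-0.067, -0.027]]
```

Red handles are 67 mm or more behind the jaws, so the way down is clear.

Call:
{"name": "jog_arm", "arguments": {"series": [[0.4,[0.001,0.001,0.04],[0,0,0]],[0.4,[0.001,0.001,0.075],[0,0,0]],[0.4,[0.001,0.001,0.1],[0,0,0]],[0.4,[0.001,0.001,0.112],[0,0,0]],[0.4,[0.001,0.001,0.112],[0,0,0]],[-1,[0.001,0.001,0.112],[0,0,0]],[-1,[0.001,0.001,0.112],[0,0,0]],[-1,[0.001,0.001,0.112],[0,0,0]],[-1,[0.001,0.001,0.112],[0,0,0]],[-1,[0.001,0.001,0.112],[0,0,0]]], "squeeze": 45}}

```text
time: 4.3
tool_pos: [0.4734, -0.2464, 0.0587]
tool_rot: [3.141, 0.002, 2.092]
contact_force: [0.2, -0.1, 0.1]
opening: 0.0356
```

```bash
python3 wl.py side3; python3 wl.py scene3
python3 - <<'E'
from h import *
from cell import status
s=status.observe();print(s["opening"],s["contact_force"],s["torque"])
a=cv2.imread("pics/scene3.png")[140:260,320:480];b=cv2.imread("pics/side3.png")[140:260,320:480]
cv2.imwrite("pics/crop6.png",np.hstack([cv2.resize(x,(400,300)) for x in(a,b)]))
E
```

```text
4.3 [ 0.47337917 -0.24640369  0.05865542] [3.14076369e+00 1.62970920e-03 2.09196958e+00] [-0.624  0.55   1.711  0.     0.878 -1.145]
4.35 [ 0.47325572 -0.2463321   0.05843857] [3.14092676e+00 1.23170117e-03 2.09194417e+00] [-0.624  0.55   1.712  0.     0.878 -1.145]
0.027369230191783212 [0.68832088 1.24906633 0.33735037] [-0.02528135 -0.1372788  -0.02381887]
```

View pics/crop6.png

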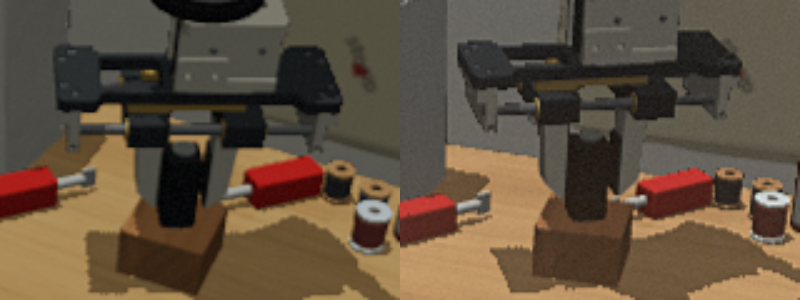

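The red look-alikes have toppled on their own: they were already tilting in the first frames, before I moved, and were lying down by wrist2. The fingers are closing on the black handle, so I'll finish the grip and lift.

Call:
{"name": "jog_arm", "arguments": {"series": [[-1,[0,0,0],[0,0,0]],[-1,[0,0,0],[0,0,0]],[-1,[0,0,0],[0,0,0]],[-1,[0,0,-0.01],[0,0,0]],[-1,[0,0,-0.03],[0,0,0]],[-1,[0,0,-0.06],[0,0,0]],[-1,[0,0,-0.09],[0,0,0]],[-1,[0,0,-0.12],[0,0,0]],[-1,[0,0,-0.12],[0,0,0]],[-1,[0,0,-0.12],[0,0,0]],[-1,[0,0,-0.12],[0,0,0]]]}}

```text
time: 5.32
tool_pos: [0.4723, -0.2457, 0.1771]
tool_rot: [-3.141, -0.001, 2.092]
contact_force: [0.6, -0.4, -0.8]
opening: 0.0255
```

```bash
python3 wl.py side4; python3 wl.py scene4;python3 wl.py wrist4
python3 - <<'E'
from h import *
from cell import status
s=status.observe();print(s["opening"],s["contact_force"],s["torque"])
a=cv2.imread("pics/scene4.png")[120:240,330:490];b=cv2.imread("pics/side4.png")[120:240,330:490]
cv2.imwrite("pics/crop7.png",np.hstack([cv2.resize(x,(400,300)) for x in(a,b)]))
E
```

```text
5.3167 [ 0.472318   -0.24571786  0.17708006] [-3.14104975e+00 -1.35917359e-03  2.09178026e+00] [-0.624  0.401  1.579  0.     1.163 -1.145]
5.3667 [ 0.47207967 -0.24559149  0.17644209] [-3.14045115e+00 -2.57136315e-03  2.09176350e+00] [-0.624  0.402  1.58   0.     1.163 -1.145]
5.4167 [ 0.47207001 -0.24555327  0.17619768] [-3.14026323e+00 -2.99654344e-03  2.09181365e+00] [-0.624  0.402  1.58   0.     1.163 -1.145]
0.025445243341768228 [-0.32463529  0.44746235 -1.43973851] [-0.05133079  0.02414274 -0.02318548]
```

View pics/crop7.png

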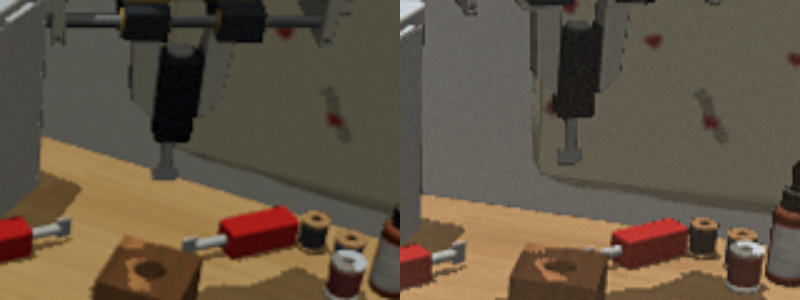

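View pics/wrist4.png

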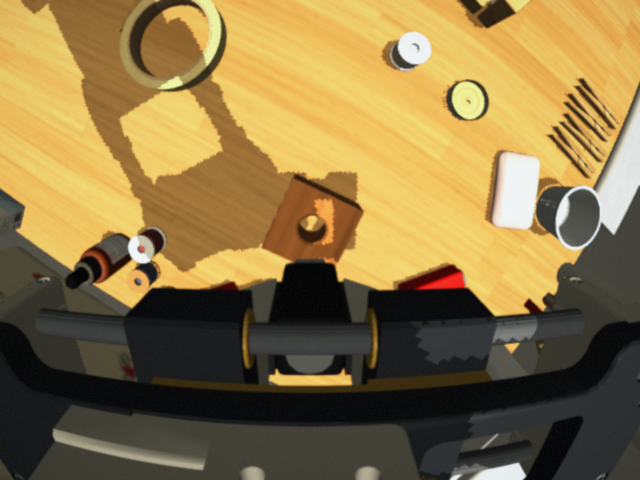

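```bash
cat >> h.py <<'E'
def proj(d,P):
    p=(np.atleast_2d(P)-d["T"][:3,3])@d["T"][:3,:3];K=d["camera_matrix"]
    return np.c_[K[0,0]*p[:,0]/p[:,2]+K[0,2],K[1,1]*p[:,1]/p[:,2]+K[1,2]]
def tri(ds,uvs):
    Ps=[d["camera_matrix"]@np.linalg.inv(d["T"])[:3] for d in ds]
    X=cv2.triangulatePoints(Ps[0],Ps[1],np.float64(uvs[0]).reshape(2,1),np.float64(uvs[1]).reshape(2,1));return (X[:3]/X[3])[:,0]
E
python3 - <<'E'
from h import *
a,b=load("scene4"),load("side4")
X=np.array([[.472,-.2456,.1205],[.472,-.2456,.1585],[.472,-.2456,.2235]])
print(proj(a,X).round(1),proj(b,X).round(1))
sa=a["img"][180:196,385:405];sb=b["img"][175:190,548:570] if 0 else None
for n,d,(x0,y0,x1,y1) in(("a",a,(375,155,420,200)),("b",b,(380,155,425,195))):
    cv2.imwrite(f"pics/blade_{n}.png",cv2.resize(d["img"][y0:y1,x0:x1][:,:,::-1],None,fx=10,fy=10,interpolation=cv2.INTER_CUBIC))
E
python3 -c "
import cv2,numpy as np
a=cv2.imread('pics/blade_a.png')[:400,:400];b=cv2.imread('pics/blade_b.png')[:400,:400];cv2.imwrite('pics/blade.png',np.hstack([a,b]))"
```

```text
[[394.4 191.4]
 [396.8 173. ]
 [401.2 138.8]] [[396.1 185.4]
 [397.4 165.3]
 [399.9 129.3]]
```

View pics/blade.png

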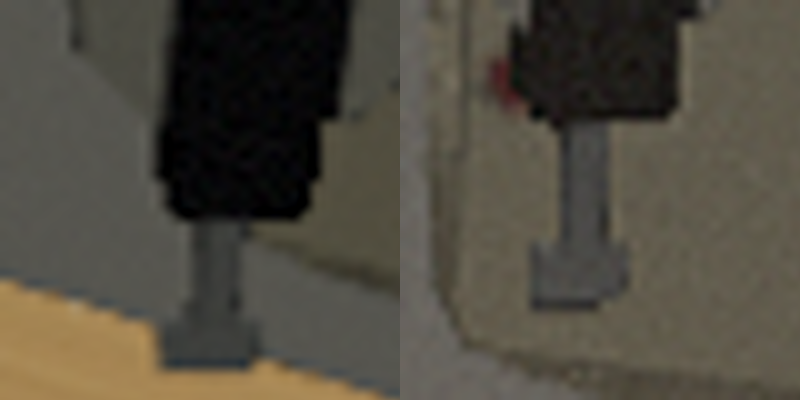

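Run:
```python
from h import *
from cell import status
a,b=load("scene4"),load("side4")
print("tip",tri([a,b],[(395.7,191.2),(396.4,185.4)]), "handle low", tri([a,b],[(375+21.7,155+20),(380+20.5,155+10.5)]))
s=status.observe()
# expected blade dir 30deg: project ends
for ang in (30,120):
  v=.0085*np.array([np.cos(np.radians(ang)),np.sin(np.radians(ang)),0]);X=np.array([.472,-.2456,.1205])
  print(ang,proj(a,[X-v,X+v]).round(1).tolist(),proj(b,[X-v,X+v]).round(1).tolist())
print(jog(s,[.4797,.0777,.18],1.283))
```

```text
tip [ 0.47207205 -0.2506887   0.11832749] handle low [ 0.46359528 -0.22675393  0.16610199]
30 [[399.3, 191.4], [389.6, 191.4]] [[400.6, 185.1], [391.5, 185.6]]
120 [[393.9, 188.7], [395.0, 194.1]] [[394.8, 183.7], [397.4, 187.1]]
(array([ 0.2767,  0.1675, -0.0032]), array([-0.0024, -0.0023,  0.8088]))
```

The blade is about 9.7 px wide in the scene view, so it runs along the jaw axis (30°), and the tip is where I expected. Moving over the cam.

Call:
{"name": "jog_arm", "arguments": {"series": [[-1,[0.03,0.018,0],[0,0,0.06]],[-1,[0.06,0.036,0],[0,0,0.16]],[-1,[0.09,0.054,0],[0,0,0.26]],[-1,[0.12,0.072,0],[0,0,0.36]],[-1,[0.15,0.09,0],[0,0,0.46]],[-1,[0.18,0.108,0],[0,0,0.56]],[-1,[0.21,0.126,0],[0,0,0.66]],[-1,[0.24,0.144,0],[0,0,0.74]],[-1,[0.265,0.16,0],[0,0,0.79]],[-1,[0.277,0.168,0],[0,0,0.809]],[-1,[0.277,0.168,0],[0,0,0.809]],[-1,[0.277,0.168,0],[0,0,0.809]]]}}

```text
time: 6.47
tool_pos: [0.4802, 0.0782, 0.1768]
tool_rot: [-3.14, 0.001, 1.285]
contact_force: [-0.9, -0.7, -1.3]
opening: 0.0259
```

Call:
{"name": "jog_arm", "arguments": {"series": [[-1,[0,0,0.02],[0,0,0]],[-1,[0,0,0.05],[0,0,0]],[-1,[0,0,0.07],[0,0,0]],[-1,[0,0,0.07],[0,0,0]],[-1,[0,0,0.07],[0,0,0]]]}}

```text
time: 6.88
tool_pos: [0.4802, 0.0766, 0.107]
tool_rot: [-3.139, 0.001, 1.282]
contact_force: [-0.0, -1.2, -1.4]
opening: 0.0257
```

```bash
python3 wl.py side5; python3 wl.py scene5;python3 wl.py wrist5
python3 - <<'E'
from h import *
from cell import status
s=status.observe();print(s["opening"],s["contact_force"],s["torque"]);print(jog(s,[.4797,.0777,.11],1.283))
a=cv2.imread("pics/scene5.png")[280:400,215:375];b=cv2.imread("pics/side5.png")[255:375,260:420]
cv2.imwrite("pics/crop8.png",np.hstack([cv2.resize(x,(400,300),interpolation=cv2.INTER_CUBIC) for x in(a,b)]))
E
```

```text
6.8833 [0.48016729 0.07663716 0.10704917] [-3.13887862e+00  9.65029699e-04  1.28177823e+00] [ 1.000e-03  4.110e-01  1.792e+00 -0.000e+00  9.420e-01  2.900e-01]
6.9333 [0.4811607  0.07682789 0.10815111] [-3.14157679e+00  6.35637013e-05  1.28176216e+00] [ 1.00e-03  4.10e-01  1.79e+00 -0.00e+00  9.42e-01  2.90e-01]
6.9833 [0.48165834 0.07702443 0.10878742] [ 3.13995700e+00 -4.58475928e-04  1.28196785e+00] [ 1.000e-03  4.090e-01  1.789e+00 -0.000e+00  9.420e-01  2.900e-01]
0.026046303530185076 [ 0.28632404  0.52806519 -1.1065213 ] [-0.08904386  0.07067725  0.01659474]
(array([-0.0001, -0.0022, -0.0009]), array([ 0.0024, -0.0007, -0.0008]))
```

View pics/crop8.png

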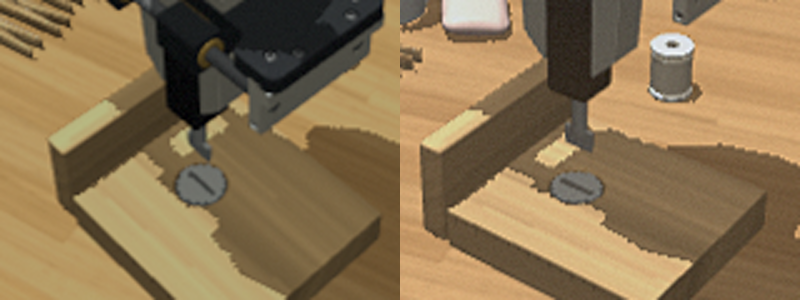

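View pics/wrist5.png

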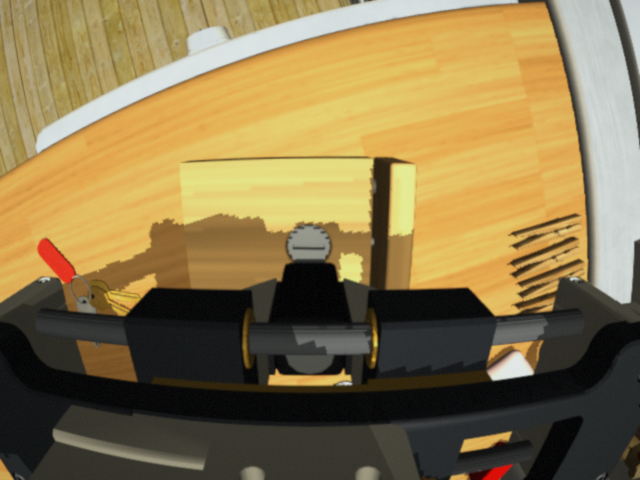

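Run:
```python
from h import *
a,b=load("scene5"),load("side5")
sa,sb=[dict(np.load(f"pics/{n}5_s.npz")) for n in("scene","side")]
for d,s in((a,sa),(b,sb)):
  t=s["tool_pos"];print(t,"tip exp",proj(d,[[t[0],t[1],t[2]-.056]]),"cam",proj(d,[[.4797,.0777,.0235]]))
f=lambda d,x,y:cv2.resize(d["img"][y:y+40,x:x+40][:,:,::-1],(400,400),interpolation=cv2.INTER_CUBIC)
cv2.imwrite("pics/crop9.png",np.hstack([f(a,280,325),f(b,310,300)]))
```

```text
[0.4811607  0.07682789 0.10815111] tip exp [[293.67792197 340.0174815 ]] cam [[294.75032639 353.34888532]]
[0.48016729 0.07663716 0.10704917] tip exp [[329.61905111 312.4005998 ]] cam [[329.50163674 329.27603471]]
```

View pics/crop9.png

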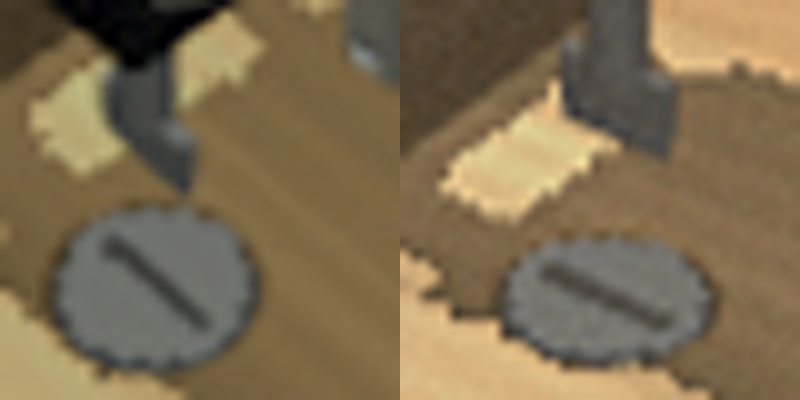

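Run:
```python
from h import *
a,b=load("scene5"),load("side5")
f=lambda x,y,x0,y0:(x/10+x0-.45,y/10+y0-.45)
ta,ca=f(148,161,280,325),f(156,285,280,325); tb,cb=f(217,137,310,300),f(207,300,310,300)
for z in(.0495,.0515,.0535):
  print(z,*[ (cast(d,t,z)-cast(d,c,.0235))[0,:2].round(4) for d,t,c in((a,ta,ca),(b,tb,cb))])
print(cast(a,ca,.0235),cast(b,cb,.0235), tri([a,b],[ta,tb]))
# directions of edge & slot
for d,z,p,q in((a,.0515,f(110,130,280,325),f(185,192,280,325)),(b,.0515,f(165,115,310,300),f(268,160,310,300)),(a,.0235,f(107,240,280,325),f(208,328,280,325)),(b,.0235,f(145,270,310,300),f(270,322,310,300))):
  v=np.diff(cast(d,[p,q],z),axis=0)[0];print(np.degrees(np.arctan2(v[1],v[0])),np.hypot(*v[:2]))
```

```text
0.0495 [ 0.0014 -0.0014] [-0.0004 -0.0023]
0.0515 [ 0.0006 -0.0001] [-0.0013  0.0004]
0.0535 [-0.0003  0.0012] [-0.0023  0.0031]
[[0.47947943 0.0769597  0.0235    ]] [[0.47850825 0.07791917 0.0235    ]] [0.47890197 0.07645246 0.05047044]
165.25476640858062 0.015550340000806961
163.57407776122056 0.017531937099199438
164.41529746943777 0.021797229855267188
166.1596001568904 0.021025384635676107
```

Call:
{"name": "jog_arm", "arguments": {"series": [[-1,[0,0,0.012],[0,0,0]],[-1,[0,0,0.022],[0,0,0]],[-1,[0,0,0.022],[0,0,0]],[-1,[0,0,0.022],[0,0,0]],[-1,[0,0,0.022],[0,0,0]],[-1,[0,0,0.022],[0,0,0]]]}}

```text
time: 7.53
tool_pos: [0.4814, 0.0777, 0.0867]
tool_rot: [3.14, -0.001, 1.283]
contact_force: [0.1, 0.2, -0.8]
opening: 0.0259
```

```bash
python3 wl.py side6; python3 wl.py scene6
python3 - <<'E'
from h import *
from cell import status
s=status.observe();print(s["tool_pos"],s["contact_force"],s["torque"])
a,b=load("scene6"),load("side6")
f=lambda d,x,y:cv2.resize(d["img"][y:y+40,x:x+40][:,:,::-1],(400,400),interpolation=cv2.INTER_CUBIC)
cv2.imwrite("pics/crop10.png",np.hstack([f(a,275,325),f(b,310,305)]))
E
```

```text
7.5333 [0.48142595 0.07773715 0.08672067] [ 3.13976460e+00 -6.27047668e-04  1.28284156e+00] [0.003 0.441 1.813 0.    0.885 0.291]
7.5833 [0.48131571 0.07776654 0.08657085] [ 3.14000427e+00 -5.82930746e-04  1.28287227e+00] [0.003 0.441 1.814 0.    0.885 0.291]
[0.48118652 0.07778776 0.0864159 ] [ 0.02766761  0.06957131 -1.62701413] [-0.15693898  0.08297526  0.02568836]
```

View pics/crop10.png

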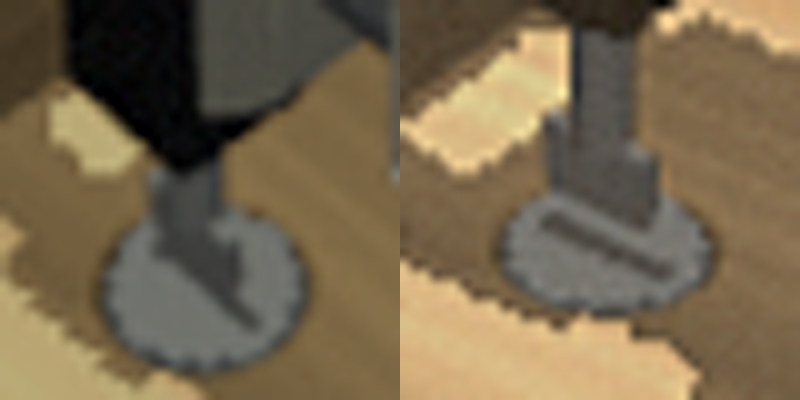

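Run:
```python
from h import *
a,b=load("scene6"),load("side6")
f=lambda x,y,x0,y0:(x/10+x0-.45,y/10+y0-.45)
ta,ca=f(198,267,275,325),f(206,285,275,325); tb,cb=f(205,209,310,305),f(208,246,310,305)
for z in(.028,.03):
  print(z,*[ (cast(d,t,z)-cast(d,c,.0235))[0,:2].round(4) for d,t,c in((a,ta,ca),(b,tb,cb))])
for d,p,q in((a,f(160,243,275,325),f(237,292,275,325)),(b,f(155,190,310,305),f(255,228,310,305))):
  v=np.diff(cast(d,[p,q],.03),axis=0)[0];print(np.degrees(np.arctan2(v[1],v[0])),np.hypot(*v[:2]))
```

```text
0.028 [0.0008 0.0007] [ 0.0013 -0.0022]
0.03 [-0.0001  0.002 ] [0.0003 0.0004]
172.98752604388608 0.014316293041451081
168.3243200421208 0.0163493069996309
```

Call:
{"name": "jog_arm", "arguments": {"series": [[-1,[-0.001,0.0,0.003],[0,0,0]],[-1,[-0.001,0.0,0.005],[0,0,0]],[-1,[-0.001,0.0,0.006],[0,0,0]],[-1,[-0.001,0.0,0.006],[0,0,0]],[-1,[-0.001,0.0,0.007],[0,0,0]],[-1,[-0.001,0.0,0.007],[0,0,0]],[-1,[-0.001,0.0,0.008],[0,0,0]],[-1,[-0.001,0.0,0.008],[0,0,0]]]}}

```text
time: 8.3
tool_pos: [0.4804, 0.0768, 0.0776]
tool_rot: [-3.141, -0.0, 1.283]
contact_force: [-0.4, 0.2, -1.2]
opening: 0.0257
```

Call:
{"name": "jog_arm", "arguments": {"series": [[-1,[0,0.0,0.001],[0,0,0]],[-1,[0,0.0,0.001],[0,0,0]],[-1,[0,0.0,0.002],[0,0,0]],[-1,[0,0.0,0.002],[0,0,0]]]}}

```text
time: 8.63
tool_pos: [0.4804, 0.0768, 0.0756]
tool_rot: [-3.141, -0.0, 1.283]
contact_force: [-0.3, -0.2, -0.5]
opening: 0.0257
```

```bash
python3 wl.py side7; python3 wl.py scene7
python3 - <<'E'
from h import *
from cell import status
s=status.observe();print(s["tool_pos"],s["contact_force"],s["torque"])
a,b=load("scene7"),load("side7")
f=lambda d,x,y:cv2.resize(d["img"][y:y+40,x:x+40][:,:,::-1],(400,400),interpolation=cv2.INTER_CUBIC)
cv2.imwrite("pics/crop11.png",np.hstack([f(a,275,325),f(b,310,305)]))
E
```

```text
8.6333 [0.48040078 0.07677805 0.07557379] [-3.14142940e+00 -3.63600072e-05  1.28281612e+00] [1.000e-03 4.580e-01 1.826e+00 0.000e+00 8.580e-01 2.890e-01]
8.6833 [0.48041195 0.0767949  0.07563928] [-3.14145526e+00 -2.63514284e-05  1.28281982e+00] [1.000e-03 4.580e-01 1.826e+00 0.000e+00 8.590e-01 2.890e-01]
[0.48044804 0.07679131 0.07567951] [ 0.93085044  0.30216041 -0.62057066] [-0.13286395  0.10549088  0.02681679]
```

View pics/crop11.png

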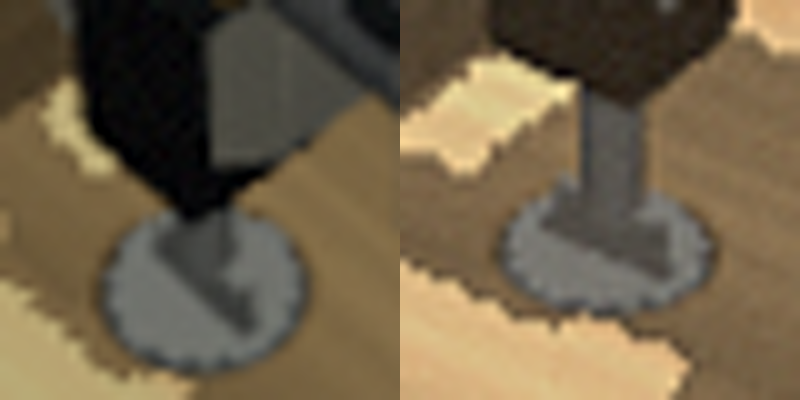

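The blade has entered the slot without contact force: its edge at (205,285) in the left crop lies inside the disc. I'll lower it gently towards the bottom.

Call:
{"name": "jog_arm", "arguments": {"series": [[-1,[0,0.0,0.0005],[0,0,0]],[-1,[0,0.0,0.001],[0,0,0]],[-1,[0,0.0,0.001],[0,0,0]],[-1,[0,0.0,0.0015],[0,0,0]],[-1,[0,0.0,0.0015],[0,0,0]]]}}

```text
time: 9.15
tool_pos: [0.4804, 0.0768, 0.0741]
tool_rot: [-3.141, -0.0, 1.283]
contact_force: [-0.1, -0.2, -0.8]
opening: 0.0258
```

Run:
```python
from cell import status
s=status.observe();print(s["time"],s["tool_pos"],s["tool_rot"],s["contact_force"],s["torque"],s["qpos"][5])
```

```text
9.15 [0.48042904 0.07680731 0.0741362 ] [-3.14147116e+00 -5.76459804e-05  1.28281150e+00] [-0.14672585 -0.24307298 -0.7757333 ] [-0.09376522  0.04079871 -0.02894124] 0.28869490154672073
```

Call:
{"name": "jog_arm", "arguments": {"series": [[-1,[0,0,0],[0,0,0.06]],[-1,[0,0,0],[0,0,0.12]],[-1,[0,0,0],[0,0,0.18]],[-1,[0,0,0],[0,0,0.24]],[-1,[0,0,0],[0,0,0.3]],[-1,[0,0,0],[0,0,0.36]],[-1,[0,0,0],[0,0,0.4]],[-1,[0,0,0],[0,0,0.4]]], "squeeze": 55}}

```text
time: 9.82
tool_pos: [0.4805, 0.077, 0.0742]
tool_rot: [-3.141, -0.0, 0.881]
contact_force: [0.8, 1.3, -0.9]
opening: 0.0257
```

```bash
cat > st.py <<'E'
from cell import status
s=status.observe();print(s["time"],s["tool_pos"].round(4),s["tool_rot"].round(3),"F",s["contact_force"].round(2),"M",s["torque"].round(3),s["qpos"][5].round(3),s["joint_efforts"][5].round(3),s["opening"])
E
python3 st.py
```

```text
9.8167 [0.4805 0.077  0.0742] [-3.141 -0.     0.881] F [ 0.8   1.27 -0.9 ] M [ 0.153 -0.01  -0.037] 0.69 0.65 0.02572688281473005
```

```bash
cat > look.py <<'E'
import sys
from h import *
from cell import status,eyes
n=sys.argv[1]; M=[]
im=[]
for c in("scene","side"):
    M.append(status.observe()); d=eyes.read_camera(c); im.append(d["img"][:,:,::-1])
M.append(status.observe())
print("Mz",[round(float(m["torque"][2]),3) for m in M],"Mxy",[m["torque"][:2].round(3).tolist() for m in M],"F",M[-1]["contact_force"].round(2),"yaw",M[-1]["tool_rot"][2].round(3),"q6",M[-1]["qpos"][5].round(3),"eff",[round(float(m["joint_efforts"][5]),3) for m in M],M[-1]["tool_pos"].round(4))
f=lambda i,x,y:cv2.resize(i[y:y+60,x:x+60],(400,400),interpolation=cv2.INTER_CUBIC)
cv2.imwrite(f"pics/{n}.png",np.hstack([f(im[0],265,310),f(im[1],300,290)]))
E
python3 look.py t1
```

```text
Mz [-0.037, -0.0, 0.028] Mxy [[0.153, -0.01], [0.16, 0.057], [0.328, 0.11]] F [ 0.99  2.28 -0.71] yaw 0.884 q6 0.687 eff [0.65, 0.339, 0.127] [0.4805 0.077  0.0742]
```

View pics/t1.png

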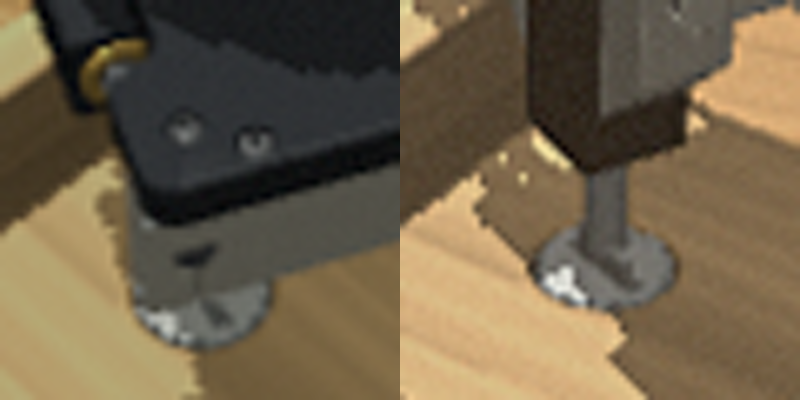

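Call:
{"name": "jog_arm", "arguments": {"series": [[-1,[0,0,0],[0,0,0.05]],[-1,[0,0,0],[0,0,0.1]],[-1,[0,0,0],[0,0,0.15]],[-1,[0,0,0],[0,0,0.2]],[-1,[0,0,0],[0,0,0.25]],[-1,[0,0,0],[0,0,0.3]],[-1,[0,0,0],[0,0,0.3]],[-1,[0,0,0],[0,0,0.3]]]}}

```text
time: 10.58
tool_pos: [0.4805, 0.077, 0.0742]
tool_rot: [-3.141, -0.0, 0.585]
contact_force: [0.1, 2.0, -1.8]
opening: 0.0258
```

```bash
python3 look.py t2
```

```text
Mz [0.063, 0.073, 0.093] Mxy [[0.519, 0.078], [0.589, 0.009], [0.637, 0.012]] F [ 0.63  2.49 -1.1 ] yaw 0.585 q6 0.987 eff [0.252, 0.121, 0.08] [0.4805 0.077  0.0742]
```

View pics/t2.png

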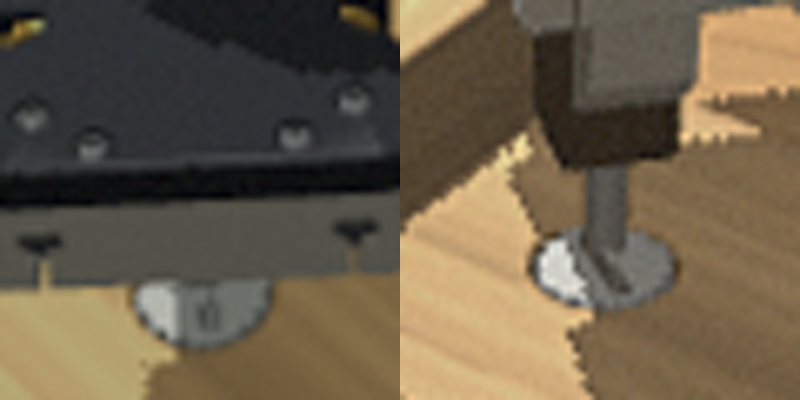

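Call:
{"name": "jog_arm", "arguments": {"series": [[-1,[0,0,0],[0,0,0.04]],[-1,[0,0,0],[0,0,0.08]],[-1,[0,0,0],[0,0,0.12]],[-1,[0,0,0],[0,0,0.16]],[-1,[0,0,0],[0,0,0.2]],[-1,[0,0,0],[0,0,0.2]],[-1,[0,0,0],[0,0,0.2]],[-1,[0,0,0],[0,0,0.2]]]}}

```text
time: 11.35
tool_pos: [0.4806, 0.077, 0.0742]
tool_rot: [-3.141, -0.0, 0.384]
contact_force: [-0.0, 4.8, -2.4]
opening: 0.0257
```

```bash
python3 look.py t3
```

```text
Mz [0.076, 0.104, 0.084] Mxy [[0.899, 0.023], [0.89, -0.017], [0.968, -0.008]] F [ 1.12  5.36 -1.42] yaw 0.384 q6 1.188 eff [0.089, 0.077, 0.076] [0.4805 0.077  0.0742]
```

View pics/t3.png

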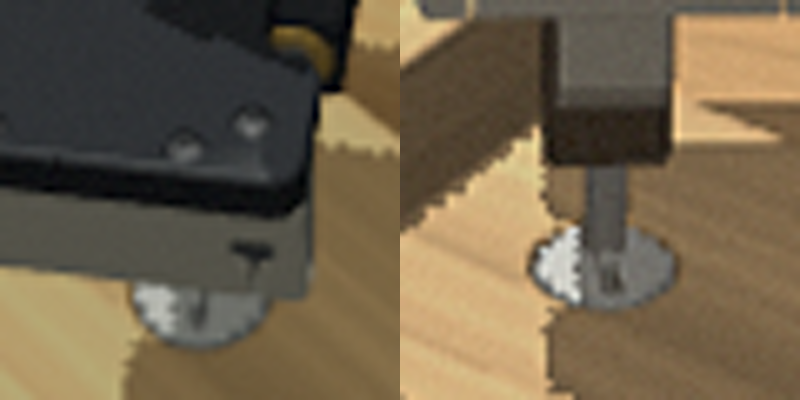

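Call:
{"name": "jog_arm", "arguments": {"series": [[-1,[0.0004,-0.0009,0],[0,0,0.0]],[-1,[0.0004,-0.0009,0],[0,0,0.05]],[-1,[0.0004,-0.0009,0],[0,0,0.1]],[-1,[0.0004,-0.0009,0],[0,0,0.15]],[-1,[0.0004,-0.0009,0],[0,0,0.15]],[-1,[0.0004,-0.0009,0],[0,0,0.15]],[-1,[0.0004,-0.0009,0],[0,0,0.15]]]}}

```text
time: 12.03
tool_pos: [0.4806, 0.0774, 0.0742]
tool_rot: [3.141, 0.0, 0.235]
contact_force: [0.4, -0.1, -1.4]
opening: 0.026
```

```bash
python3 look.py t4
```

```text
Mz [0.179, 0.087, 0.089] Mxy [[-0.193, 0.051], [-0.239, -0.025], [-0.271, -0.013]] F [ 1.26 -0.84 -2.46] yaw 0.234 q6 1.34 eff [0.094, 0.076, 0.073] [0.4806 0.0774 0.0742]
```

View pics/t4.png

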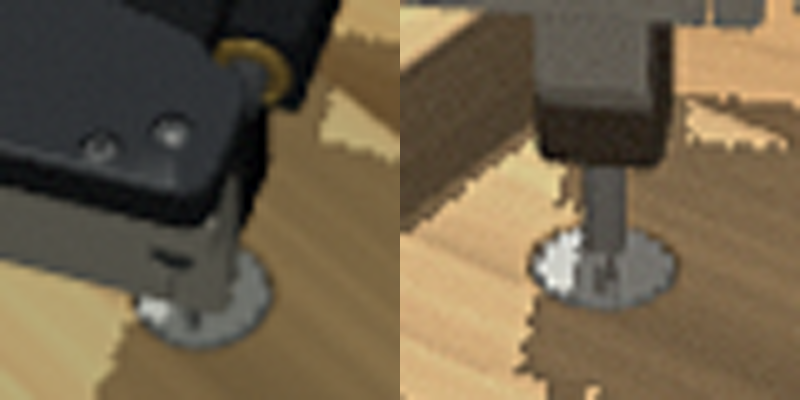

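Call:
{"name": "jog_arm", "arguments": {"series": [[-1,[0,0,0],[0,0,0.05]],[-1,[0,0,0],[0,0,0.1]],[-1,[0,0,0],[0,0,0.15]],[-1,[0,0,0],[0,0,0.15]],[-1,[0,0,0],[0,0,0.15]],[-1,[0,0,0],[0,0,0.15]]]}}

```text
time: 12.63
tool_pos: [0.4806, 0.0775, 0.0742]
tool_rot: [3.141, -0.0, 0.085]
contact_force: [1.2, -1.5, -1.4]
opening: 0.0257
```

```bash
python3 look.py t5
```

```text
Mz [0.059, 0.105, 0.124] Mxy [[-0.476, 0.006], [-0.498, 0.014], [-0.592, -0.003]] F [ 1.56 -1.94 -2.39] yaw 0.084 q6 1.49 eff [0.097, 0.08, 0.077] [0.4806 0.0775 0.0742]
```

View pics/t5.png

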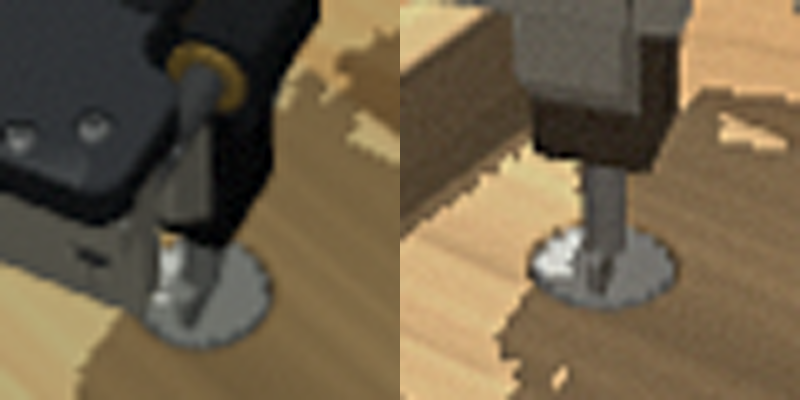

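Call:
{"name": "jog_arm", "arguments": {"series": [[-1,[0,0,0],[0,0,0.05]],[-1,[0,0,0],[0,0,0.1]],[-1,[0,0,0],[0,0,0.1]],[-1,[0,0,0],[0,0,0.1]],[-1,[0,0,0],[0,0,0.1]]]}}

```text
time: 13.15
tool_pos: [0.4806, 0.0776, 0.0742]
tool_rot: [3.141, -0.0, -0.015]
contact_force: [-0.2, -4.1, -0.8]
opening: 0.0256
```

```bash
python3 look.py t6
```

```text
Mz [0.062, 0.109, 0.1] Mxy [[-0.691, -0.014], [-0.743, -0.011], [-0.756, -0.094]] F [ 0.69 -3.65 -2.12] yaw -0.016 q6 1.59 eff [0.105, 0.087, 0.085] [0.4806 0.0777 0.0743]
```

View pics/t6.png

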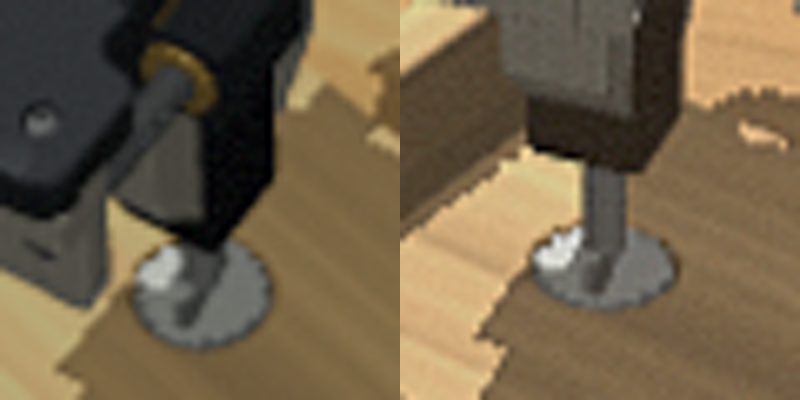

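```bash
cat > gap.py <<'E'
from h import *
def gap(d):
    P=cloud(d);th=np.radians(-16.2);bx=np.array([np.cos(th),np.sin(th)]);by=np.array([-bx[1],bx[0]])
    q=P[...,:2]-[.4797,.0777];u=q@bx;v=q@by
    z=P[...,2];m=(abs(z-.061)<.004)&(u>.03)&(u<.09)
    r=[]
    for lo,hi in((-.065,-.03),(-.03,0),(0,.03),(.03,.065)):
        k=m&(v>lo)&(v<hi)
        r.append((int(k.sum()),(np.percentile(u[k],[5,50,95])*1000).round(1).tolist()) if k.sum()>20 else None)
    return r
if __name__=="__main__":
    import sys
    from cell import eyes
    for c in("scene","side"):
        print(c,"before",gap(load(c+"0")));print(c,"now",gap(eyes.read_camera(c)))
E
python3 gap.py
```

```text
scene before [(176, [46.8, 53.5, 61.2]), (181, [46.8, 52.6, 60.9]), (202, [46.6, 52.6, 60.9]), (223, [46.4, 52.8, 61.2])]
scene now [None, None, None, (46, [43.4, 48.1, 57.0])]
side before [(132, [45.5, 51.0, 59.6]), (151, [45.5, 51.6, 60.4]), (162, [45.4, 50.9, 59.9]), (185, [45.4, 51.2, 59.5])]
side now [None, (80, [42.5, 47.4, 57.0]), (157, [42.4, 48.3, 57.2]), (183, [42.4, 48.5, 56.9])]
```

Call:
{"name": "jog_arm", "arguments": {"series": [[-1,[0,0.0005,0],[0,0,0.04]],[-1,[0,0.0005,0],[0,0,0.08]],[-1,[0,0.0005,0],[0,0,0.1]],[-1,[0,0.0005,0],[0,0,0.1]],[-1,[0,0.0005,0],[0,0,0.1]]]}}

```text
time: 13.77
tool_pos: [0.4806, 0.0775, 0.0743]
tool_rot: [-3.141, -0.0, -0.116]
contact_force: [1.2, -0.6, -1.1]
opening: 0.0258
```

```bash
python3 look.py t7; python3 gap.py
```

```text
Mz [0.149, 0.146, 0.126] Mxy [[-0.158, -0.099], [-0.162, -0.156], [-0.067, -0.146]] F [ 1.85  0.24 -1.77] yaw -0.116 q6 1.689 eff [0.194, 0.136, 0.118] [0.4805 0.0775 0.0742]
scene before [(176, [46.8, 53.5, 61.2]), (181, [46.8, 52.6, 60.9]), (202, [46.6, 52.6, 60.9]), (223, [46.4, 52.8, 61.2])]
scene now [None, None, None, (60, [43.2, 48.3, 57.8])]
side before [(132, [45.5, 51.0, 59.6]), (151, [45.5, 51.6, 60.4]), (162, [45.4, 50.9, 59.9]), (185, [45.4, 51.2, 59.5])]
side now [None, (78, [41.7, 47.0, 56.4]), (160, [42.3, 47.8, 56.5]), (190, [42.2, 48.1, 56.3])]
```

The drawer side has moved about 3.3 mm of its 3.5 mm, and torque has climbed to roughly 0.13–0.14 N m. I'll add one small increment.

Call:
{"name": "jog_arm", "arguments": {"series": [[-1,[0,0,0],[0,0,0.03]],[-1,[0,0,0],[0,0,0.05]],[-1,[0,0,0],[0,0,0.05]],[-1,[0,0,0],[0,0,0.05]],[-1,[0,0,0],[0,0,0.05]]]}}

```text
time: 14.38
tool_pos: [0.4805, 0.0774, 0.0742]
tool_rot: [-3.141, -0.0, -0.167]
contact_force: [1.7, 1.2, -0.7]
opening: 0.0259
```

```bash
python3 look.py t8; python3 gap.py | grep now; python3 st.py
```

```text
Mz [0.11, 0.141, 0.075] Mxy [[0.267, -0.197], [0.298, -0.285], [0.348, -0.195]] F [ 1.88  1.91 -2.21] yaw -0.167 q6 1.739 eff [0.128, 0.121, 0.12] [0.4806 0.0774 0.0742]
scene now [None, None, None, (58, [43.4, 49.3, 57.5])]
side now [None, (68, [42.4, 48.2, 55.5]), (163, [41.7, 48.0, 56.5]), (189, [41.7, 47.9, 56.6])]
14.5833 [0.4806 0.0774 0.0743] [-3.141 -0.    -0.167] F [ 1.34  2.06 -2.18] M [ 0.384 -0.246  0.129] 1.739 0.121 0.025617844089064375
```

View pics/t8.png

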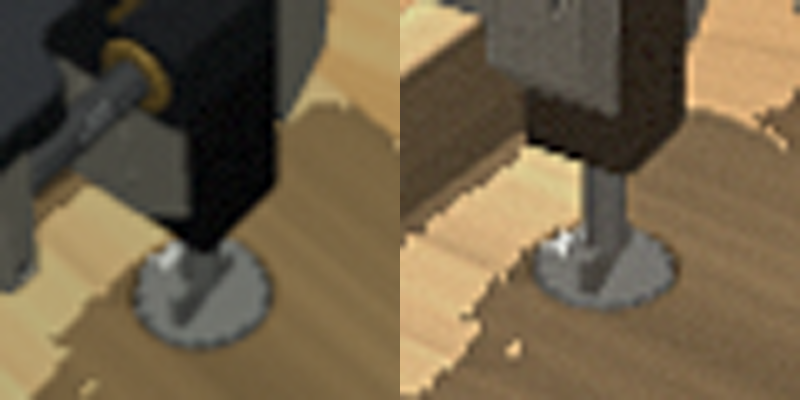

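Call:
{"name": "jog_arm", "arguments": {"series": [[-1,[0,0,0],[0,0,0.03]],[-1,[0,0,0],[0,0,0.06]],[-1,[0,0,0],[0,0,0.06]],[-1,[0,0,0],[0,0,0.06]],[-1,[0,0,0],[0,0,0.06]]]}}

```text
time: 15.0
tool_pos: [0.4806, 0.0774, 0.0742]
tool_rot: [-3.141, -0.0, -0.226]
contact_force: [1.6, 3.2, -2.3]
opening: 0.0259
```

```bash
python3 look.py t9; python3 gap.py | grep now; python3 st.py
```

```text
Mz [0.183, 0.147, 0.213] Mxy [[0.573, -0.316], [0.605, -0.336], [0.646, -0.317]] F [ 1.68  3.18 -2.05] yaw -0.227 q6 1.799 eff [0.152, 0.141, 0.14] [0.4806 0.0774 0.0742]
scene now [None, None, None, (62, [42.7, 48.5, 57.7])]
side now [None, (64, [42.5, 47.3, 56.3]), (162, [42.2, 47.5, 56.5]), (185, [42.1, 47.8, 55.8])]
15.2 [0.4806 0.0774 0.0742] [-3.141 -0.    -0.227] F [ 2.06  2.32 -1.78] M [ 0.635 -0.328  0.118] 1.799 0.143 0.025868967021064896
```

Torque is climbing with no further drawer movement (joint effort 0.12→0.142, Mz mean about 0.16), so it is tight. I'll unwind the grip twist a little before withdrawing.

Call:
{"name": "jog_arm", "arguments": {"series": [[-1,[0,0,0],[0,0,-0.06]],[-1,[0,0,0],[0,0,-0.12]],[-1,[0,0,0],[0,0,-0.18]],[-1,[0,0,0],[0,0,-0.22]],[-1,[0,0,0],[0,0,-0.22]],[-1,[0,0,0],[0,0,-0.22]]]}}

```text
time: 15.7
tool_pos: [0.4801, 0.077, 0.0742]
tool_rot: [3.141, 0.001, -0.008]
contact_force: [0.5, -0.5, -1.9]
opening: 0.0257
```

```bash
python3 look.py t10; python3 gap.py | grep now; python3 st.py
```

```text
Mz [-0.006, -0.005, 0.035] Mxy [[-0.076, 0.133], [-0.057, 0.112], [-0.057, 0.18]] F [-0.95  0.2  -0.88] yaw -0.008 q6 1.581 eff [-0.148, -0.037, -0.0] [0.4801 0.0771 0.0741]
scene now [None, None, None, (49, [43.0, 47.5, 57.7])]
side now [None, (80, [41.7, 46.3, 55.7]), (160, [41.9, 47.7, 56.0]), (190, [41.9, 48.0, 56.5])]
15.9 [0.4802 0.0772 0.0741] [ 3.142e+00  1.000e-03 -8.000e-03] F [-0.7   0.09 -0.17] M [-0.054  0.185  0.003] 1.58 0.011 0.025723208425368817
```

View pics/t10.png

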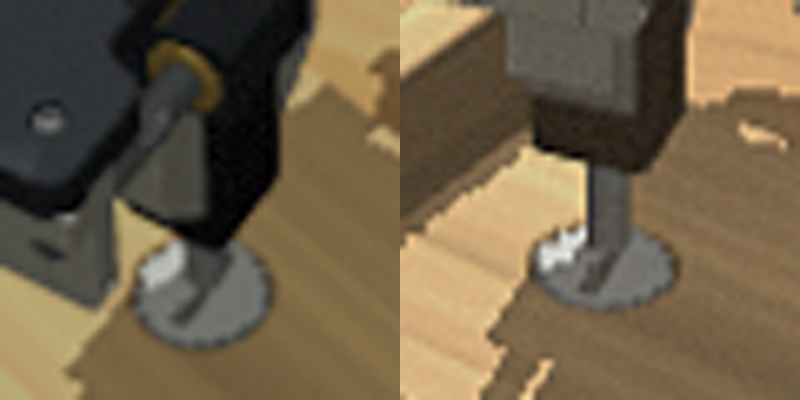

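The load is off, the forces are near zero, and the drawer side has stayed drawn. Lifting straight out.

Call:
{"name": "jog_arm", "arguments": {"series": [[-1,[0,0,-0.003],[0,0,0]],[-1,[0,0,-0.008],[0,0,0]],[-1,[0,0,-0.02],[0,0,0]],[-1,[0,0,-0.05],[0,0,0]],[-1,[0,0,-0.085],[0,0,0]],[-1,[0,0,-0.105],[0,0,0]],[-1,[0,0,-0.105],[0,0,0]],[-1,[0,0,-0.105],[0,0,0]]]}}

```text
time: 16.57
tool_pos: [0.481, 0.0773, 0.1804]
tool_rot: [-3.141, -0.003, -0.007]
contact_force: [0.1, -0.1, -1.7]
opening: 0.0257
```

```bash
python3 gap.py; python3 wl.py scene11; python3 wl.py side11
python3 - <<'E'
from h import *
from cell import status
s=status.observe()
for y in(2.094,.524): print(y,jog(s,[.4728,-.2455,.177],y))
a=cv2.imread("pics/scene11.png")[240:390,215:375];b=cv2.imread("pics/side11.png")[225:375,260:420]
cv2.imwrite("pics/crop12.png",np.hstack([cv2.resize(x,(400,375),interpolation=cv2.INTER_CUBIC) for x in(a,b)]))
E
```

```text
scene before [(176, [46.8, 53.5, 61.2]), (181, [46.8, 52.6, 60.9]), (202, [46.6, 52.6, 60.9]), (223, [46.4, 52.8, 61.2])]
scene now [(91, [43.2, 47.3, 57.6]), (187, [43.4, 49.4, 58.1]), (205, [43.0, 49.0, 57.5]), (223, [43.1, 49.4, 57.3])]
side before [(132, [45.5, 51.0, 59.6]), (151, [45.5, 51.6, 60.4]), (162, [45.4, 50.9, 59.9]), (185, [45.4, 51.2, 59.5])]
side now [(136, [42.1, 47.8, 56.9]), (147, [42.1, 47.9, 56.3]), (160, [42.2, 47.8, 56.4]), (186, [42.0, 47.9, 56.3])]
16.6667 [0.47967874 0.07727909 0.17838036] [-3.14155077e+00  1.80535754e-03 -7.24584007e-03] [0.002 0.319 1.702 0.    1.122 1.58 ]
16.7167 [0.47955262 0.07725312 0.17801004] [-3.14155251e+00  2.67164021e-03 -7.30760721e-03] [0.002 0.32  1.702 0.    1.122 1.58 ]
2.094 (array([-0.0045,  0.3228,  0.0009]), array([-3.0000e-03,  1.7000e-03, -2.1013e+00]))
0.524 (array([-0.0045,  0.3228,  0.0009]), array([-0.0008,  0.0028, -0.5313]))
```

View pics/crop12.png

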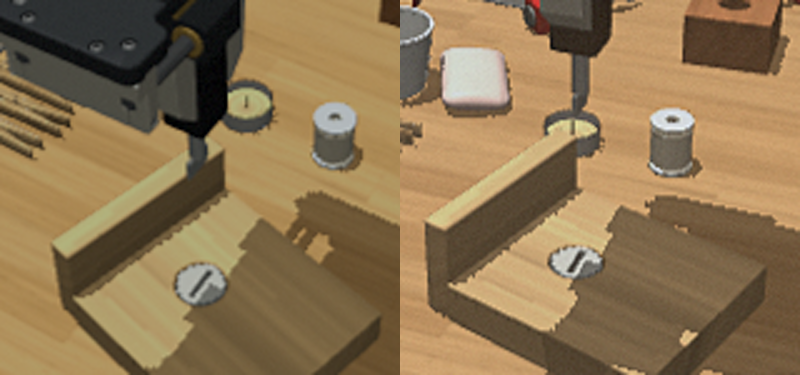

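The drawer side reads −3.5 mm with the tool withdrawn, so it is held tight, and the slot at (202,283) in the crop is turned as expected. Next I'll measure the empty hole from earlier frames.

Run:
```python
from h import *
d=load("wrist4");s=dict(np.load("pics/wrist4_s.npz"))
a,b=load("scene4"),load("side4")
u=[cv2.resize(d["img"][165:265,255:370][:,:,::-1],(400,348),interpolation=cv2.INTER_CUBIC)]
f=lambda i,x,y:cv2.resize(i["img"][y:y+35,x:x+50][:,:,::-1],(400,280),interpolation=cv2.INTER_CUBIC)
cv2.imwrite("pics/hole.png",np.vstack([np.hstack([f(a,363,215),f(b,370,205)]),np.hstack([u[0][:300],u[0][:300]*0])]))
```

```text
(no output)
```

View pics/hole.png

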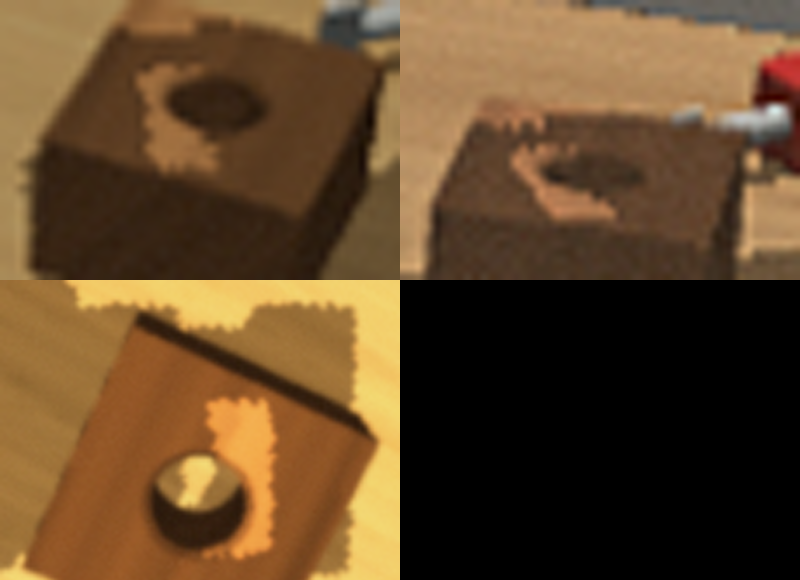

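Run:
```python
from h import *
from cell import status
d=load("wrist4");s=dict(np.load("pics/wrist4_s.npz"));a,b=load("scene4"),load("side4")
print(wcast(d,s,(311.85,228.45),.04),cast(a,(389.55,227.55),.04),cast(b,(393.3,226.05),.04))
print(jog(status.observe(),[.4733,-.2455,.177],.524))
```

```text
[[ 0.47295026 -0.24503789  0.04      ]] [[ 0.47203095 -0.24421167  0.04      ]] [[ 0.47162812 -0.24389544  0.04      ]]
(array([-0.004 ,  0.3228,  0.0009]), array([-0.0008,  0.0028, -0.5313]))
```

Call:
{"name": "jog_arm", "arguments": {"series": [[-1,[0,0.03,0],[0,0,-0.05]],[-1,[-0.001,0.06,0],[0,0,-0.1]],[-1,[-0.001,0.09,0],[0,0,-0.15]],[-1,[-0.002,0.12,0],[0,0,-0.2]],[-1,[-0.002,0.15,0],[0,0,-0.25]],[-1,[-0.003,0.18,0],[0,0,-0.3]],[-1,[-0.003,0.21,0],[0,0,-0.35]],[-1,[-0.004,0.24,0],[0,0,-0.4]],[-1,[-0.004,0.27,0],[0,0,-0.45]],[-1,[-0.0045,0.3,0],[0,0,-0.5]],[-1,[-0.0045,0.3226,0],[0,0,-0.531]],[-1,[-0.0045,0.3226,0],[0,0,-0.531]]]}}

```text
time: 17.77
tool_pos: [0.4731, -0.2492, 0.1778]
tool_rot: [-3.141, 0.001, 0.522]
contact_force: [0.2, 0.2, -0.6]
opening: 0.0258
```

Call:
{"name": "jog_arm", "arguments": {"series": [[-1,[0,0,0.02],[0,0,0]],[-1,[0,0,0.04],[0,0,0]],[-1,[0,0,0.055],[0,0,0]],[-1,[0,0,0.06],[0,0,0]],[-1,[0,0,0.06],[0,0,0]],[-1,[0,0,0.06],[0,0,0]],[-1,[0,0,0.06],[0,0,0]]]}}

```text
time: 18.35
tool_pos: [0.4742, -0.2454, 0.12]
tool_rot: [3.14, -0.001, 0.524]
contact_force: [0.5, -0.5, -0.2]
opening: 0.026
```

```bash
python3 wl.py scene12; python3 wl.py side12
python3 - <<'E'
from h import *
from cell import status
s=status.observe();print(s["tool_pos"],s["contact_force"],jog(s,[.4728,-.2453,.1],.524))
a,b=load("scene12"),load("side12")
f=lambda i,x,y:cv2.resize(i["img"][y:y+60,x:x+60][:,:,::-1],(400,400),interpolation=cv2.INTER_CUBIC)
cv2.imwrite("pics/crop13.png",np.hstack([f(a,360,190),f(b,365,180)]))
E
```

```text
18.35 [ 0.47423703 -0.24537815  0.12001054] [ 3.14038814e+00 -7.06459883e-04  5.23946357e-01] [-0.621  0.467  1.65   0.     1.023  0.426]
18.4 [ 0.4742658 -0.2454735  0.1201585] [ 3.14001372e+00 -8.31698321e-04  5.23970498e-01] [-0.621  0.466  1.65   0.     1.023  0.426]
[ 0.47421928 -0.2454824   0.12017025] [ 0.31225731  0.19252725 -2.01670266] (array([-0.0012, -0.0009,  0.0202]), array([ 0.0016, -0.0008, -0.    ]))
```

View pics/crop13.png

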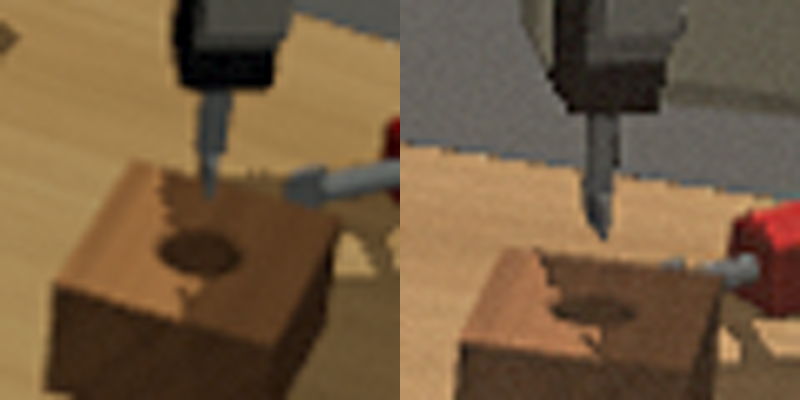

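Run:
```python
from h import *
a,b=load("scene12"),load("side12")
k=60/400
ta=(208*k+360-.42,192*k+190-.42);ha=(200*k+360-.42,253*k+190-.42)
tb=(198*k+365-.42,232*k+180-.42);hb=(193*k+365-.42,310*k+180-.42)
print(cast(a,ta,.064)-cast(a,ha,.04),cast(b,tb,.064)-cast(b,hb,.04))
```

```text
[[-0.00114228  0.00313838  0.024     ]] [[5.63747236e-05 1.21842854e-04 2.40000000e-02]]
```

Call:
{"name": "jog_arm", "arguments": {"series": [[-1,[-0.0007,0.0002,0.01],[0,0,0]],[-1,[-0.0007,0.0002,0.02],[0,0,0]],[-1,[-0.0007,0.0002,0.025],[0,0,0]],[-1,[-0.0007,0.0002,0.028],[0,0,0]],[-1,[-0.0007,0.0002,0.03],[0,0,0]],[-1,[-0.0007,0.0002,0.03],[0,0,0]]]}}

```text
time: 18.95
tool_pos: [0.473, -0.2456, 0.0886]
tool_rot: [-3.141, 0.0, 0.524]
contact_force: [-0.0, -0.4, -0.2]
opening: 0.0258
```

```bash
python3 st.py; python3 wl.py scene13; python3 wl.py side13
python3 - <<'E'
from h import *
a,b=load("scene13"),load("side13")
f=lambda i,x,y:cv2.resize(i["img"][y:y+60,x:x+60][:,:,::-1],(400,400),interpolation=cv2.INTER_CUBIC)
cv2.imwrite("pics/crop14.png",np.hstack([f(a,360,190),f(b,365,180)]))
E
```

```text
18.95 [ 0.473  -0.2456  0.0886] [-3.141  0.     0.524] F [-0.04 -0.41 -0.2 ] M [-0.082  0.095  0.04 ] 0.424 0.0 0.025835460534628117
18.95 [ 0.47295027 -0.24564041  0.08857914] [-3.14055377e+00  3.49102936e-04  5.23791043e-01] [-0.623  0.508  1.684  0.     0.951  0.424]
19.0 [ 0.47315271 -0.24576867  0.0889656 ] [-3.14118135e+00  8.15026221e-05  5.23768449e-01] [-0.623  0.507  1.684  0.     0.951  0.424]
```

View pics/crop14.png

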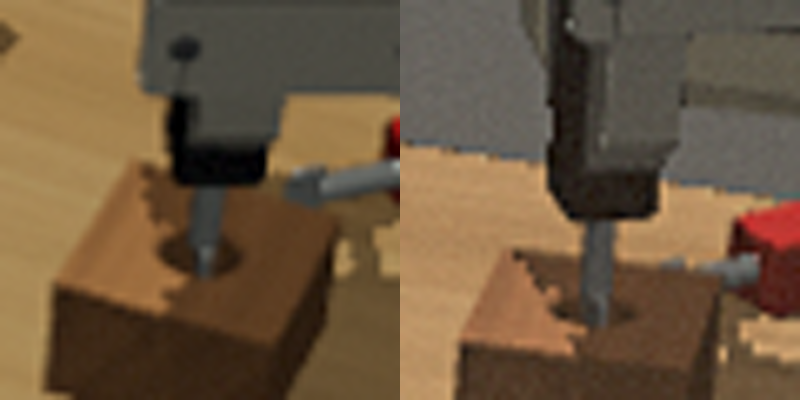

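Call:
{"name": "jog_arm", "arguments": {"series": [[-1,[0,0,0.008],[0,0,0]],[-1,[0,0,0.014],[0,0,0]],[-1,[0,0,0.02],[0,0,0]],[-1,[0,0,0.024],[0,0,0]],[-1,[0,0,0.027],[0,0,0]],[-1,[0,0,0.028],[0,0,0]],[-1,[0,0,0.028],[0,0,0]],[-1,[0,0,0.028],[0,0,0]]]}}

```text
time: 19.72
tool_pos: [0.4733, -0.2459, 0.0613]
tool_rot: [3.141, -0.0, 0.524]
contact_force: [1.1, -0.5, -1.0]
opening: 0.026
```

```bash
python3 st.py
```

```text
19.7167 [ 0.4733 -0.2459  0.0613] [ 3.141 -0.     0.524] F [ 1.1  -0.46 -0.98] M [-0.053  0.162  0.041] 0.424 -0.001 0.02596385679750789
```

Call:
{"name": "jog_arm", "arguments": {"series": [[-1,[0,0,0.001],[0,0,0]],[-1,[0,0,0.002],[0,0,0]],[-1,[0,0,0.0025],[0,0,0]],[-1,[0,0,0.003],[0,0,0]],[-1,[0,0,0.003],[0,0,0]]]}}

```text
time: 20.13
tool_pos: [0.4732, -0.2458, 0.0582]
tool_rot: [3.142, -0.0, 0.524]
contact_force: [0.5, -0.1, -1.1]
opening: 0.0259
```

```bash
python3 st.py; python3 wl.py scene14; python3 wl.py side14
python3 - <<'E'
from h import *
a,b=load("scene14"),load("side14")
f=lambda i,x,y:cv2.resize(i["img"][y:y+60,x:x+60][:,:,::-1],(400,400),interpolation=cv2.INTER_CUBIC)
cv2.imwrite("pics/crop15.png",np.hstack([f(a,360,190),f(b,365,180)]))
E
```

```text
20.1333 [ 0.4732 -0.2458  0.0582] [ 3.142 -0.     0.524] F [ 0.5  -0.07 -1.13] M [-0.15   0.111 -0.028] 0.424 -0.0 0.025878957889214287
20.1333 [ 0.47320735 -0.24580454  0.05823093] [ 3.14155900e+00 -1.47144018e-04  5.23782237e-01] [-0.623  0.551  1.711  0.     0.879  0.424]
20.1833 [ 0.47319009 -0.24581505  0.0582171 ] [ 3.14157629e+00 -1.09024523e-04  5.23804704e-01] [-0.623  0.551  1.711  0.     0.879  0.424]
```

View pics/crop15.png

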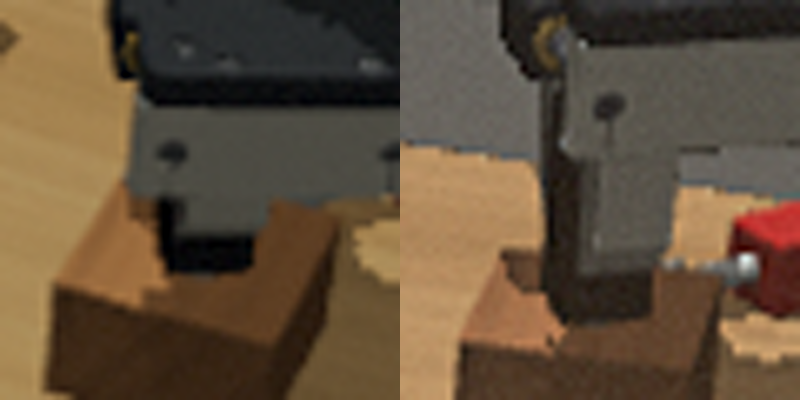

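Call:
{"name": "jog_arm", "arguments": {"series": [[-1,[0,0,0.0005],[0,0,0]],[-1,[0,0,0.0008],[0,0,0]],[-1,[0,0,0.0008],[0,0,0]]], "squeeze": 20}}

```text
time: 20.48
tool_pos: [0.4732, -0.2458, 0.0582]
tool_rot: [3.141, -0.0, 0.524]
contact_force: [-2.8, 2.2, 5.8]
opening: 0.0256
```

```bash
python3 st.py
```

```text
20.4833 [ 0.4732 -0.2458  0.0582] [ 3.141 -0.     0.524] F [-2.76  2.2   5.83] M [ 0.195  0.568 -0.039] 0.424 -0.003 0.02561798954311945
```

It's home, with a 6 N upward reaction. Releasing and backing straight up.

Call:
{"name": "jog_arm", "arguments": {"series": [[-0.35,[0,0,0],[0,0,0]],[-0.35,[0,0,0],[0,0,0]],[0,[0,0,0],[0,0,0]],[0.3,[0,0,0],[0,0,0]],[0.3,[0,0,0],[0,0,0]],[0.3,[0,0,0],[0,0,0]],[0.3,[0,0,0],[0,0,0]]]}}

```text
time: 21.07
tool_pos: [0.4732, -0.2458, 0.0573]
tool_rot: [-3.141, -0.0, 0.524]
contact_force: [0.6, -0.7, -0.6]
opening: 0.0567
```

```bash
python3 st.py; python3 wl.py side15; python3 wl.py scene15
python3 - <<'E'
from h import *
a,b=load("scene15"),load("side15")
f=lambda i,x,y:cv2.resize(i["img"][y:y+80,x:x+80][:,:,::-1],(400,400),interpolation=cv2.INTER_CUBIC)
cv2.imwrite("pics/crop16.png",np.hstack([f(a,350,170),f(b,355,165)]))
E
```

```text
21.0667 [ 0.4732 -0.2458  0.0573] [-3.141 -0.     0.524] F [ 0.6  -0.72 -0.65] M [-0.045  0.112 -0.015] 0.424 -0.0 0.05671005203151765
21.0667 [ 0.47318301 -0.2457795   0.05731655] [-3.14145991e+00 -5.01141107e-05  5.23828120e-01] [-0.623  0.552  1.712  0.     0.877  0.424]
21.1167 [ 0.47317127 -0.24579378  0.05733819] [-3.14147331e+00 -4.35764098e-05  5.23803542e-01] [-0.623  0.552  1.712  0.     0.877  0.424]
```

View pics/crop16.png

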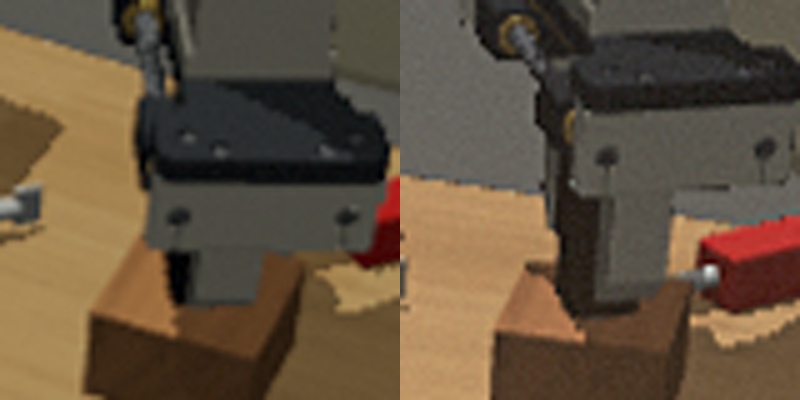

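Fingers are clear of the handle (56.7 mm open). Rising.

Call:
{"name": "jog_arm", "arguments": {"series": [[0.3,[0,0,-0.015],[0,0,0]],[0.3,[0,0,-0.04],[0,0,0]],[0.3,[0,0,-0.075],[0,0,0]],[0.3,[0,0,-0.11],[0,0,0]],[0.3,[0,0,-0.15],[0,0,0]],[0.3,[0,0,-0.17],[0,0,0]],[0.3,[-0.04,0,-0.17],[0,0,0]],[0.3,[-0.06,0,-0.17],[0,0,0]],[0.3,[-0.06,0,-0.17],[0,0,0]],[0.3,[-0.06,0,-0.17],[0,0,0]],[0.3,[-0.06,0,-0.17],[0,0,0]]]}}

```text
time: 22.08
tool_pos: [0.4216, -0.2757, 0.2274]
tool_rot: [-3.142, -0.001, 0.523]
contact_force: [0.4, -1.3, 0.7]
opening: 0.0597
```

```bash
python3 st.py; python3 gap.py; for n in side16 scene16 wrist16; do python3 wl.py $n; done
python3 - <<'E'
from h import *
a,b=load("scene16"),load("side16");d=load("wrist16");s=dict(np.load("pics/wrist16_s.npz"))
f=lambda i,x,y:cv2.resize(i["img"][y:y+80,x:x+80][:,:,::-1],(400,400),interpolation=cv2.INTER_CUBIC)
cv2.imwrite("pics/crop17.png",np.hstack([f(a,350,175),f(b,355,170)]))
for n,o in(("scene",a),("side",b)):
  i=load(n+"0")
  for nm,p in(("spool",(.469,-.076,.018)),("tealight",(.536,-.07,.008)),("soap",(.617,-.099,.01))):
    u,v=proj(o,[p])[0].astype(int);w=22
    t=i["img"][v-14:v+14,u-14:u+14];r=cv2.matchTemplate(o["img"][v-w:v+w,u-w:u+w],t,cv2.TM_CCOEFF_NORMED);_,m,_,l=cv2.minMaxLoc(r);print(n,nm,round(m,3),"shift px",l[0]-8,l[1]-8)
E
```

```text
22.0833 [ 0.4216 -0.2757  0.2274] [-3.142e+00 -1.000e-03  5.230e-01] F [ 0.41 -1.26  0.67] M [-0.048  0.225  0.01 ] 0.316 -0.011 0.05972303469188696
scene before [(176, [46.8, 53.5, 61.2]), (181, [46.8, 52.6, 60.9]), (202, [46.6, 52.6, 60.9]), (223, [46.4, 52.8, 61.2])]
scene now [(168, [43.5, 49.7, 57.7]), (186, [43.3, 49.8, 58.0]), (201, [43.3, 49.2, 57.6]), (229, [42.9, 49.5, 57.4])]
side before [(132, [45.5, 51.0, 59.6]), (151, [45.5, 51.6, 60.4]), (162, [45.4, 50.9, 59.9]), (185, [45.4, 51.2, 59.5])]
side now [(141, [41.8, 47.1, 56.3]), (144, [42.0, 48.1, 56.5]), (162, [42.0, 47.4, 56.1]), (189, [41.8, 47.9, 56.3])]
22.1833 [ 0.42187669 -0.27540986  0.22715759] [-3.14121083e+00 -2.94658919e-04  5.24517826e-01] [-0.731  0.303  1.58   0.     1.259  0.315]
22.2333 [ 0.42183843 -0.2753797   0.22710251] [-3.14109599e+00 -1.37471726e-04  5.24735700e-01] [-0.731  0.303  1.58   0.     1.259  0.315]
22.2833 [ 0.42178443 -0.27537887  0.22707642] [-3.14107732e+00 -9.88932531e-05  5.24809338e-01] [-0.731  0.303  1.58   0.     1.259  0.315]
scene spool 1.0 shift px 0 0
scene tealight 0.999 shift px 0 0
scene soap 1.0 shift px 0 0
side spool 0.997 shift px 0 0
side tealight 0.87 shift px 0 0
side soap 0.998 shift px 0 0
```

View pics/crop17.png

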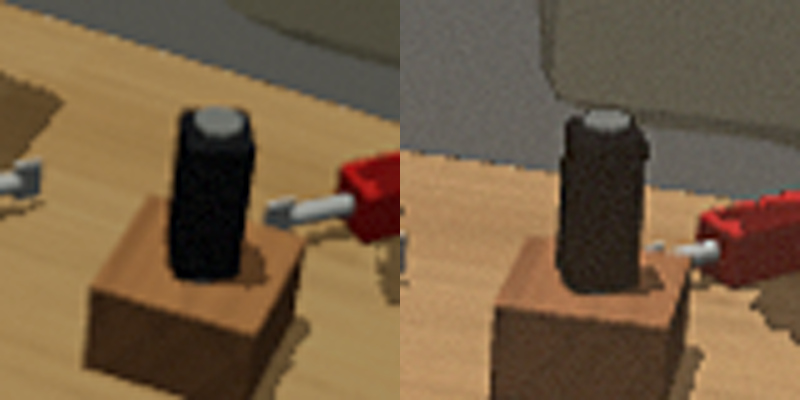

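View pics/scene16.png

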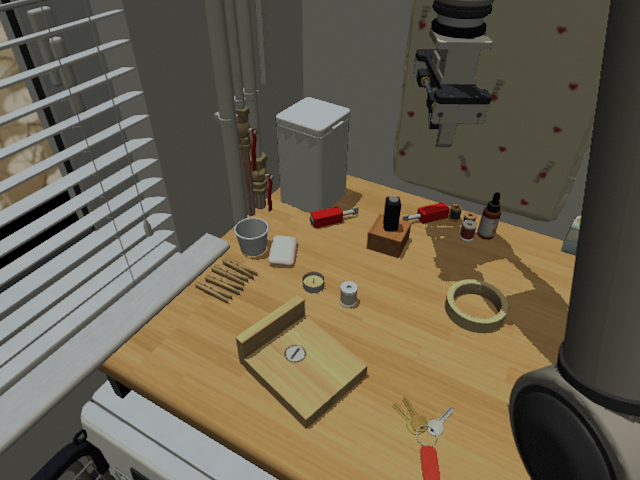

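The driver is upright and home: its cap is at (394,199) in the scene, the same pixel as at the start. The drawer side is held and the bystanders show no shift. Handing in.

```bash
python3 -c "
from cell import job
print(job.hand_in())"; python3 st.py
```

```text
the job is handed in; nothing more can be done
None
the job is handed in; nothing more can be done
```

The job is done and was handed in at about 22 s of the 64 s allowed; the hand-in gives no verdict.

I lifted the black screwdriver from its stand, seated the blade in the cam slot and turned the gripper 1.5 rad clockwise until the torque climbed to about 0.15 N m. I then unwound the grip to near-zero torque, withdrew, and put the driver back in its stand until it seated with about 6 N.

**Last checks:**
- **Drawer side:** it is drawn in by 3.3–3.5 mm of 3.5 mm in both camera views and stayed there with the blade out.
- **Driver:** it stands upright, with its cap at the same pixel as at the start.
- **Bystanders:** spool, tealight and soap show zero pixel shift. The tealight match in the side view was weaker (0.87), because the moved drawer side overlaps it there.
- **Arm:** at rest, clear of everything, with only sensor noise on the force reading.

**Readings that failed or disagreed:**
- **Wrist torque:** at the tight point it was noisy, single readings 0.12–0.21 N m (mean about 0.165). One touched the 0.2 N m limit, while the joint 6 effort stayed at about 0.14. I went by the trend.
- **Position estimates:** the two fixed cameras differed from each other by 1–3 mm on the tip's offset from the slot and from the hole. Both fits went in without trouble.
- **Red look-alikes:** the two red drivers fell over early in the run. They were already tilting in the first pictures, before the arm moved, and I did not touch them.

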